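# Load a sample carrier under the reading head

### The job

Lay the blue sample carrier in the guide of the reader and push it through the low tunnel under the black reading head until it meets the red sprung pad of the stop, wherever that has been set. Press it home so that the pad feels about 12 N (beyond the drag of sliding) for half a second, never over 18 N, then let go so that it stays in the guide, still touching the pad. Keep the gripper off the reading head, do not ram the head with the carrier, and leave everything else where it is.

Things in the scene. Friction and masses are not known exactly. Their poses are not given: they have to be found in the camera images.
- carrier_c (a point): Centre (half-way up) of the blue sample carrier: a loose flat bar with three shiny round samples on top, 150 mm long (its x) over a 16 mm wide, 2 mm proud push boss at the middle of each end, 60 mm wide (its y), 16 mm high, corners rounded 10 mm, about 0.25 kg. Both ends are alike, either may go first.
- spare_c (a point): Centre (half-way up) of the spare carrier: same shape, size and mass as the blue one but white, without samples. It may lie where the blue one might; leave it.
- reader: Reader deck: slick coated aluminium plate fixed to the bench, 8 mm thick, 130 mm wide (y), from x = -210 to +150 mm. Origin at bench level on the guide's centre line; +x is the way in. The loading end, x = -210 to -70 mm, is bare and flat.
- mouth (a point): Where the guide becomes parallel: deck x = -20 mm, on the centre line, on the deck's top; axes as the deck. Before it, two yellow walls 14 mm high flare out to an inner width of about 96 mm at deck x = -68 mm (62 mm at the mouth). Behind it, dark rails 64 mm apart and 14 mm high run to deck x = +55 mm.
- shoe (a point): White round sprung shoe at rest, in the rail on the -y side at deck x = +18 mm: it sticks out 6 mm and presses the carrier lightly (1 to 2 N) against the +y rail. Point at its centre, 8 mm above the deck. Sliding the carrier along deck, rails and shoe takes some 1 to 4 N by itself, more when pushed askew or downwards, which the pad does not feel.
- head: Reading head: black bridge over the guide, fixed to the reader; origin and axes as the deck. Spans deck x = -8 to +36 mm, 126 mm wide; underside 20 mm above the deck (28 above the bench), top 54 mm above the deck (62 above the bench). Only the carrier passes under it, with 4 mm headroom; what pushes it must stay in front of x = -8 mm.
- stop: Stop beyond the head: grey block 18 x 70 x 22 mm, centred at deck x = +130 mm; before it a red sprung pad, 44 mm wide, 3 to 15 mm above the deck. Origin on the deck's top at deck x = +84 mm, axes as the deck. The last user set the pad's free face from 10 mm behind to 30 mm before the origin (deck x = +54 to +94 mm); not measured, fixed under load. Spring: 5 N per mm, 9.5 mm travel.
- jar: Amber jar with a cap, 52 mm across, 70 mm high; origin at the centre of its underside. Leave it.
- solvent: Clear bottle with green cap, 60 mm across, 150 mm high; origin at the centre of its underside. Leave it.
- tray: Grey open tray with three compartments, 120 x 160 x 30 mm; origin at the centre of its underside. Leave it.
- driver: Screwdriver lying on the bench, 170 mm long. Leave it.
- weight: Brass weight, 40 mm across, 50 mm high; origin at the centre of its underside. Leave it.
- beaker: Glass beaker, 60 mm across, 80 mm high; origin at the centre of its underside. Leave it.
Things that resemble listed ones, but are neither listed nor needed, are in the scene too. What is shaped like the part that bears carrier_c but yellow is not meant.

How it is judged (in metres and radians):
On the way, in this order (a step that is already met when the one before it is completed fails the run):
1. the carrier has its leading end under the reading head, flat and straight in the guide (x of carrier_c in the frame of reader between -0.085 and 0.03 m and y of carrier_c in the frame of reader between -0.005 and 0.005 m and z of carrier_c in the frame of reader between 0.0135 and 0.0195 m and angle between the x axis of carrier_c and the x axis of reader, either way round below 0.06 rad), for 0.1 s.
2. the carrier presses the pad of the stop with 7 N or more (contact force between carrier and stop above 7 N and y of carrier_c in the frame of reader between -0.005 and 0.005 m and z of carrier_c in the frame of reader between 0.0135 and 0.0195 m and angle between the x axis of carrier_c and the x axis of reader, either way round below 0.06 rad), for 0.4 s.
At the end, for the whole second after the job is handed in: The blue carrier lies flat on the deck in the guide (centre within 5 mm of the guide's centre line, height within 3 mm, straight within 0.06 rad), passing under the head, its leading end still touching the sprung pad (0.2 N or more), its centre between deck x = -25 and +25 mm, at rest and released (x of carrier_c in the frame of reader between -0.025 and 0.025 m and contact force between carrier and stop above 0.2 N and linear speed of carrier below 0.01 m/s and y of carrier_c in the frame of reader between -0.005 and 0.005 m and z of carrier_c in the frame of reader between 0.0135 and 0.0195 m and angle between the x axis of carrier_c and the x axis of reader, either way round below 0.06 rad).
It fails at once if the pad of the stop is pressed with more than 18 N (contact force between carrier and stop above 18 N).
It fails at once if the robot strikes or leans on the reading head (over 4 N) (contact force between any of the fingers, the arm and head above 4 N).
It fails at once if the carrier is rammed against the reading head (over 12 N) (contact force between carrier and head above 12 N).
It fails at once if the spare carrier, jar, bottle, tray, screwdriver, weight or beaker is shifted by more than 20 mm (distance of any of spare_c, jar, solvent, tray, driver, weight, beaker from where it was at the start of the episode above 0.02 m).
It also fails if it takes over 69 s, if anything falls off the work surface, if the arm or the gripper's body presses on something with over 40 N, if the wrist force passes 120 N, or if a joint passes its speed limit or range.

### The arm

A 6-joint arm with a two-finger parallel gripper is mounted at the origin on the work surface. World frame = base frame: x ahead of the robot, y to its left, z up, the work surface at z = 0. Lengths are in mm, angles in degrees, forces in N, time in s.
With the tool pointing down it reaches from about 350 to 850 mm from the base axis. Payload 8.1 kg.
Tool frame: the origin (TCP) lies on the centre line of the jaws, within the pads' length; the fingertips stand r.tip_extent ahead of it and the grasp point (between the pads) lies 8 mm behind it (r.tip_extent is the distance from the TCP to the fingertips, in mm); z points along the fingers, y is the direction in which the jaws open and shut (so a half turn about z gives the same grasp; the last joint's range is limited). The gripper opens to 85 mm and grips with 20 to 120 N. Pads are 22 mm wide; open, the fingers measure 114 mm over their backs; the gripper's body (76 mm by 85 mm) begins 54 mm behind the grasp point. The pads swing forward as they close: fully open they stand 13 mm farther back than shut.
Start: joints at [-79.034, 7.471, 85.268, -0, 87.261, -4.893], TCP at [163.988, -577.16, 216.092] pointing down, gripper open.
Joint ranges: [-169.43, 169.43], [-51.17, 129.36], [1.28, 143.12], [-76.62, 256.62], [0, 156.53], [-152.29, 152.29]. Speed limits (degrees/s): [136.94, 136.94, 159.86, 180, 180, 180].

### API

Orientations are given as [roll, pitch, yaw] about the fixed x, y, z axes, in that order (R = Rz(yaw) Ry(pitch) Rx(roll)).
In Python, from bench import sense, optics, hand_in, spotter, r gives the robot as it stands.
- The arm moves only by the tool apply_moves, never from a script. Its argument "series" is a list of rows, each a list of 3 entries, a list of its own where there are three numbers: the opening, from 0 (shut) to 1 (fully open), then the shift along the world's x, y, z in m, then the turn about the world's z in rad. In form: [[grip, [x, y, z], turn], ...]. A call has 1 to 5 rows; each row is the pose to reach, as a shift and turn from the pose measured when the call began; what a row does not reach only later rows make up. A row lasts 1/8 s, in which the tool goes at most 62.5 mm and 10.7 degrees, less where a joint would pass 70% of its speed; a pose out of reach is approached as far as the arm can. A call with a gripper value outside its range is refused whole. The fingers move at their own pace and stop on an object; "grip_force" is the grip in N (left out, the last holds). Time passes only in rows, so rows that repeat a pose let the fingers close. It gives the time, the measured TCP pose, the force and the opening at its end, in the units of the state.
- sense(): the state, without advancing time (a new reading comes with each control period).
- optics.snapshot(name): name is "side" or "top"; returns a dict with "color" (384x512x3 uint8, blue, green, red), "intrinsics" (3x3 intrinsics, pixels), "rvec" (rotation vector, rad) and "tvec" (3), from world to camera coordinates, as OpenCV has them. Camera axes: x right, y down, z forward; pixel columns grow to the right and rows downward; lengths in mm; the calibration is good to about 2 mm. A picture is of the moment at which its call begins. There is no depth.
- hand_in(): hands the job in, once; it reports no verdict.
Trained networks look in a picture, given as the dict that the camera call returned (one of the last four; its "shot" number tells which), for a name from the list of things; names that differ only in an ending like _2 or _b are one class to them, and where a whole thing is asked for, a point or a joint stands for the part that bears it (a point fixed in the world has none). Each returns a list of dicts, best first, with "p" (0 to 1); they miss things now and then, are a little off and sometimes report something else, mostly with a low value. They report only what shows in the picture. A call takes as long as a camera call. They do not tell look-alikes from the thing itself.
- spotter.search_frame(picture, query): "xyz" ([x, y, z] in mm, in the coordinates of the camera as it stood for that picture, good to about 4 mm: the middle of the surface that is visible of it).
- spotter.masks_of(picture, query): "mask" (384x512 bool, what is visible of it).
The state is a dict: "time": time; "joint_pos": joint angles; "qd": joint speeds; "joint_efforts": joint torques, N m; "tool_pos": TCP position; "tcp_rot": TCP orientation; "ft_force": force on the tool from outside, world axes, zero at the start; "wrist_torque": the same for the moment, N m; "finger_gap": finger opening in mm.
Only numpy, scipy, OpenCV 4.12 (cv2) and the standard library are available. Lean on these libraries where they do the work, as an engineer would, in place of code of your own. Each camera call takes 0.05 s, during which the arm holds its last target.

## Working session

There is one attempt and no reset: what is moved stays moved. The work goes in short steps, Python scripts to look and compute and a tool call to move; the robot and the scene stay as the last step left them, time stands still between calls to the robot, and variables do not carry over. Pictures are saved under pics/ and viewed, and the job is handed in when it is done.

Besides the shell and the picture viewer there is one more tool, called after "Emit:" as a command line: name --argument value ..., lists and objects as JSON in quotes. apply_moves: Moves the arm, as the interface text tells. Its arguments: {"type":"object","properties":{"series":{"type":"array"},"grip_force":{"type":"number"}},"required":["series"]}

```bash
ls; mkdir -p pics; cat > h.py <<'E'
import numpy as np, cv2
from bench import sense, optics, hand_in, spotter, r
def cam2w(p,xyz):
    R,_=cv2.Rodrigues(np.array(p["rvec"],float)); return R.T@(np.array(xyz,float).ravel()-np.array(p["tvec"],float).ravel())
def px2w(p,uv,z):
    K=np.array(p["intrinsics"],float);R,_=cv2.Rodrigues(np.array(p["rvec"],float));t=np.array(p["tvec"],float).ravel()
    uv=np.atleast_2d(np.array(uv,float)); d=np.c_[uv,np.ones(len(uv))]@np.linalg.inv(K).T@R
    o=-R.T@t
    s=(z-o[2])/d[:,2]
    return o+d*s[:,None]
def w2px(p,X):
    X=np.atleast_2d(np.array(X,float))
    return cv2.projectPoints(X,np.array(p["rvec"],float),np.array(p["tvec"],float),np.array(p["intrinsics"],float),None)[0].reshape(-1,2)
E
python3 - <<'E'
from h import *
print(sense(), r.tip_extent)
for n in("top","side"):
    p=optics.snapshot(n); cv2.imwrite(f"pics/{n}0.png",p["color"])
    R,_=cv2.Rodrigues(np.array(p["rvec"],float));print(n,"cam at",-R.T@np.array(p["tvec"],float).ravel(), p["intrinsics"])
    for q in("carrier_c","spare_c","reader","head","stop","shoe","mouth"):
        for d in spotter.search_frame(p,q)[:3]: print(q,round(d["p"],2),cam2w(p,d["xyz"]).round(0))
E
```

```text
pics
{'time': 0.0, 'joint_pos': array([-7.90345002e+01,  7.51563269e+00,  8.53286955e+01,  2.11827409e-03,
        8.72609363e+01, -4.89370725e+00]), 'qd': array([-0.024996  , -0.04667533, -0.05597994,  0.05248054, -0.15648912,
       -0.0503691 ]), 'joint_efforts': array([-3.35264040e-04, -5.69392848e+01, -5.00558782e+01, -3.03600773e-04,
        1.47340778e-02, -2.10132106e-05]), 'tool_pos': array([ 163.88476781, -576.59410916,  215.04457589]), 'tcp_rot': array([-1.79895300e+02, -1.10878001e-02,  1.58590938e+01]), 'ft_force': array([-1.09370836,  0.64079394, -0.97575657]), 'wrist_torque': array([-0.02232126,  0.00363289, -0.04578645]), 'finger_gap': 85.16236518293661} 11.0
top cam at [ 348.52914301   24.25189061 1345.92863439] [[487.89239662   0.         243.77247079]
 [  0.         487.89239662 202.55955039]
 [  0.           0.           1.        ]]
carrier_c 0.97 [ 492. -134.   19.]
carrier_c 0.91 [ 368. -406.   16.]
carrier_c 0.71 [ 736. -232.  101.]
spare_c 0.76 [ 548. -334.   18.]
reader 0.58 [619. 140.   6.]
head 0.6 [660. 129.  66.]
stop 0.63 [776. 110.  25.]
stop 0.46 [ 550. -333.   17.]
shoe 0.88 [620. 144.   7.]
shoe 0.22 [ 733. -117.   72.]
mouth 0.93 [620. 138.  10.]
side cam at [272.73554965 712.3574218  812.61762514] [[367.45910313   0.         257.81373657]
 [  0.         367.45910313 191.59050371]
 [  0.           0.           1.        ]]
carrier_c 0.87 [ 367. -399.   17.]
carrier_c 0.86 [302. 244.  17.]
carrier_c 0.73 [ 489. -124.   20.]
spare_c 0.63 [ 546. -321.   16.]
spare_c 0.43 [777. 116.  21.]
spare_c 0.21 [550. 430.  34.]
reader 0.71 [619. 156.  11.]
head 0.96 [659. 146.  64.]
head 0.23 [ 546. -324.   16.]
stop 0.69 [ 709. -427.   20.]
stop 0.52 [778. 117.  24.]
stop 0.29 [612. 150.  10.]
shoe 0.62 [612. 149.   8.]
mouth 0.94 [613. 153.   6.]
```

```bash
python3 - <<'E'
import cv2
for n in("top","side"):
    i=cv2.imread(f"pics/{n}0.png"); cv2.imwrite(f"pics/{n}0b.png",cv2.resize(i,(800,600),interpolation=cv2.INTER_CUBIC))
E
```

```text
(no output)
```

View pics/top0b.png

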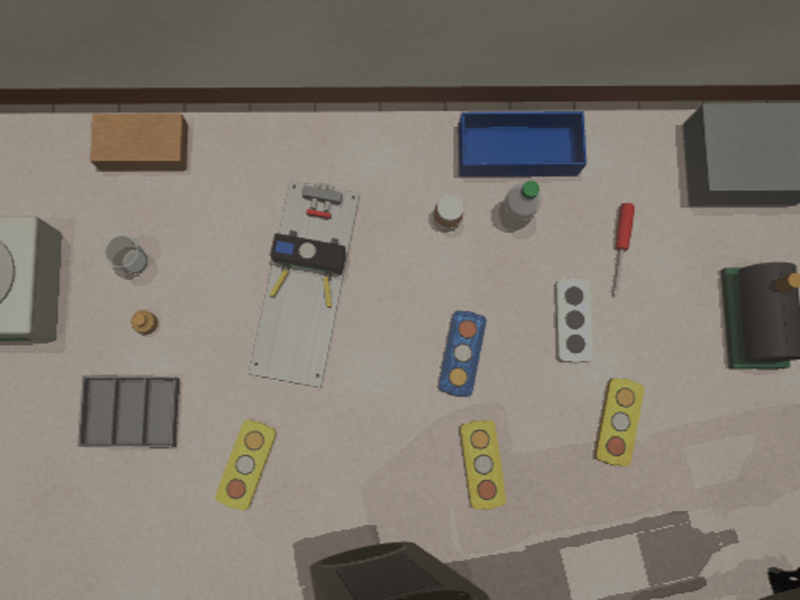

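View pics/side0b.png

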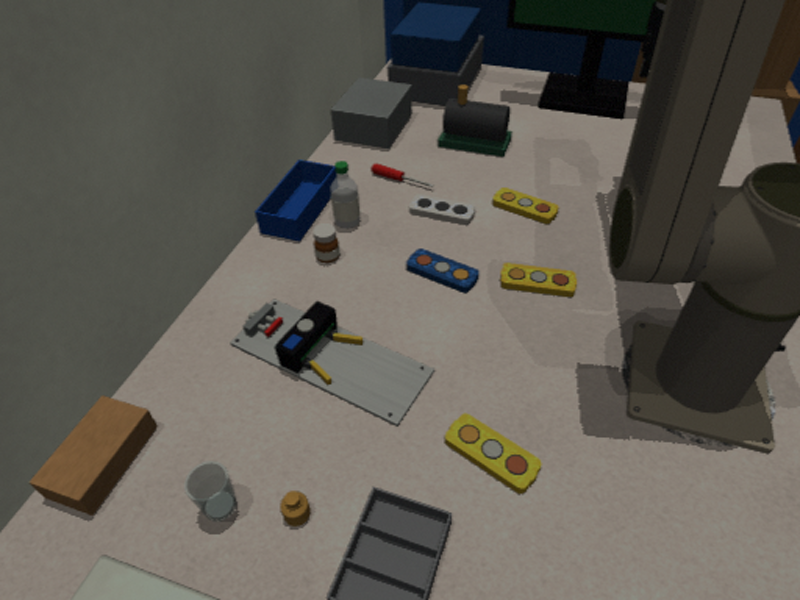

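The top view shows the blue carrier at about (462,353) in the 800-wide picture. The reader plate corners are at (291,182), (358,192), (322,386) and (249,374), with the loading end nearest the robot. The red pad is at (318,213). Yellow look-alikes and the white spare lie apart from these. Next I'll measure the blue carrier and the deck precisely.

```bash
cat > m.py <<'E'
from h import *
import sys
tag=sys.argv[1]
p=optics.snapshot("top"); im=p["color"]
cv2.imwrite(f"pics/{tag}_raw.png",im)
hsv=cv2.cvtColor(im,cv2.COLOR_BGR2HSV)
def crop(n,x0,y0,x1,y1,s): cv2.imwrite(f"pics/{tag}_{n}.png",cv2.resize(im[y0:y1,x0:x1],None,fx=s,fy=s,interpolation=cv2.INTER_CUBIC))
crop("reader",150,110,240,255,4); crop("car",260,180,340,270,6)
for q in("carrier_c","reader","head","stop"):
    for d in spotter.masks_of(p,q)[:4]:
        m=d["mask"]; ys,xs=np.nonzero(m)
        c=im[m].mean(0).round(); rect=cv2.minAreaRect(np.c_[xs,ys].astype(np.float32))
        box=cv2.boxPoints(rect); z={"carrier_c":16,"reader":8,"head":62,"stop":30}[q]
        W=px2w(p,box,z); 
        print(q,round(d["p"],2),"bgr",c,"ctr",W.mean(0).round(1),"sides",np.linalg.norm(W[0]-W[1]).round(1),np.linalg.norm(W[1]-W[2]).round(1))
        print(W[:,:2].round(1).tolist(), box.round(1).tolist())
E
python3 m.py a
```

```text
carrier_c 0.84 bgr [ 78. 133. 146.] ctr [ 300.8 -165.9   16. ] sides 62.3 150.0
[[371.2, -126.5], [379.2, -188.3], [230.1, -204.7], [222.5, -144.0]] [[293.0, 270.29998779296875], [315.70001220703125, 267.0], [323.79998779296875, 323.5], [301.1000061035156, 326.70001220703125]]
carrier_c 0.77 bgr [ 81. 138. 148.] ctr [304.4 240.3  16. ] sides 150.2 63.8
[[245.3, 295.7], [386.3, 243.9], [363.3, 184.4], [223.0, 237.2]] [[135.3000030517578, 319.8999938964844], [155.8000030517578, 266.1000061035156], [177.8000030517578, 274.5], [157.3000030517578, 328.29998779296875]]
carrier_c 0.62 bgr [105.  93.  87.] ctr [ 493.  -136.3   16. ] sides 150.9 62.3
[[425.7, -89.6], [573.0, -122.5], [560.0, -183.4], [413.1, -149.5]] [[279.0, 250.1999969482422], [289.70001220703125, 196.6999969482422], [311.79998779296875, 201.1999969482422], [301.1000061035156, 254.60000610351562]]
carrier_c 0.62 bgr [ 76. 131. 142.] ctr [ 370.6 -405.5   16. ] sides 150.8 68.7
[[305.7, -351.9], [450.9, -392.7], [435.2, -459.6], [290.4, -417.7]] [[377.29998779296875, 294.0], [389.3999938964844, 239.89999389648438], [414.0, 245.3000030517578], [402.0, 299.3999938964844]]
reader 0.62 bgr [123. 130. 134.] ctr [627.6 141.9   8. ] sides 366.0 136.7
[[460.6, 239.0], [821.2, 176.0], [793.7, 42.1], [434.8, 110.4]] [[158.60000610351562, 238.8000030517578], [182.6999969482422, 112.4000015258789], [229.6999969482422, 121.30000305175781], [205.60000610351562, 247.8000030517578]]
head 0.81 bgr [64. 64. 65.] ctr [662.7 130.4  62. ] sides 52.4 128.2
[[649.4, 197.5], [701.1, 188.7], [675.9, 63.0], [624.5, 72.6]] [[172.0, 166.89999389648438], [175.5, 148.1999969482422], [222.0, 156.89999389648438], [218.5, 175.60000610351562]]
stop 0.82 bgr [ 93.  99. 112.] ctr [767.6 109.6  30. ] sides 70.1 63.8
[[799.7, 144.6], [799.2, 74.6], [735.4, 74.8], [735.9, 144.3]] [[193.0, 117.0], [218.0, 117.0], [218.0, 139.0], [193.0, 139.0]]
```

View pics/a_reader.png

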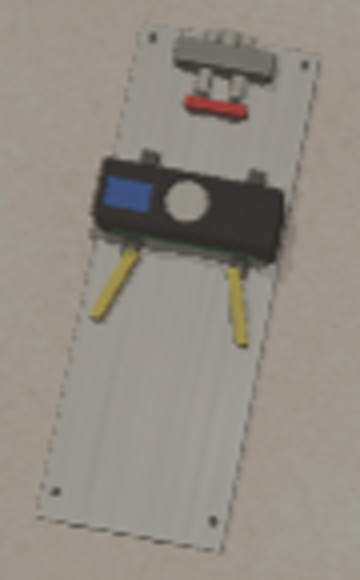

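View pics/a_car.png

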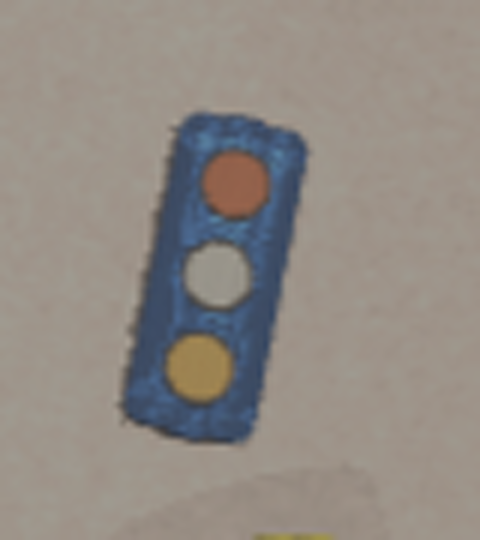

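```bash
cat > fit.py <<'E'
from h import *
from scipy.optimize import least_squares
p=optics.snapshot("top")
f=lambda uv,s,o:(np.array(uv,float)+.5)/s-.5+np.array(o)
c=px2w(p,f([(235,184),(217,275),(199,368)],6,(260,180)),16.5)
d=c[0]-c[2]; print("circles",c.round(1)[:,:2].tolist(),"yaw",np.degrees(np.arctan2(d[1],d[0])))
cor=f([(143,25),(318,60),(222,551),(38,518)],4,(150,110))
mod=np.array([(150,65,8),(150,-65,8),(-210,-65,8),(-210,65,8)],float)
def T(q,m): 
    a=q[2];R=np.array([[np.cos(a),-np.sin(a)],[np.sin(a),np.cos(a)]]); o=np.array(m,float).copy();o[:,:2]=o[:,:2]@R.T+q[:2];return o
s=least_squares(lambda q:(w2px(p,T(q,mod))-cor).ravel(),[640,140,-.2])
print("deck",s.x[:2],np.degrees(s.x[2]),"res",s.fun.round(2))
hm=np.array([(-8,63,62),(36,63,62),(36,-63,62),(-8,-63,62)])
lab={"head":hm,"wallin":[(-20,31,22),(-20,-31,22),(-68,48,22),(-68,-48,22)],"stopblk":[(121,35,30),(121,-35,30),(139,35,30),(139,-35,30)]}
im=cv2.imread("pics/a_raw.png"); S=6;x0,y0=155,105
v=cv2.resize(im[y0:y0+100,x0:x0+85],None,fx=S,fy=S,interpolation=cv2.INTER_CUBIC)
for k,m in list(lab.items())+[("pl",mod)]:
    for u in w2px(p,T(s.x,m)): cv2.circle(v,tuple(int(t) for t in ((u+.5-(x0,y0))*S-.5)),2,(0,255,0),-1)
cv2.imwrite("pics/ov1.png",v)
E
python3 fit.py
```

```text
circles [[534.9, -146.6], [493.0, -137.1], [450.6, -127.8]] yaw -12.5683024916978
deck [652.18568736 134.51229109] -11.099242096409592 res [-0.36 -0.4   0.69 -0.99  0.16  0.85 -0.48  0.41]
```

View pics/ov1.png

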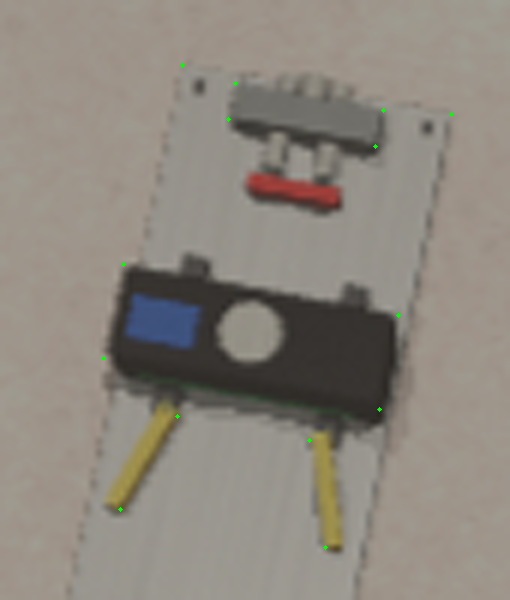

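The fit matches the plate, the yellow walls and the stop to about 1–2 mm. I'll cross-check it in the side view.

```bash
cat > ov2.py <<'E'
from h import *
import sys
q=[652.2,134.5,np.radians(-11.1)]
def T(q,m): 
    a=q[2];R=np.array([[np.cos(a),-np.sin(a)],[np.sin(a),np.cos(a)]]); o=np.array(m,float).copy();o[:,:2]=o[:,:2]@R.T+q[:2];return o
p=optics.snapshot("side");im=p["color"]
G=[(150,65,8),(150,-65,8),(-210,-65,8),(-210,65,8),(-8,63,62),(36,63,62),(36,-63,62),(-8,-63,62),(-20,31,22),(-20,-31,22),(-68,48,22),(-68,-48,22),(121,35,30),(121,-35,30),(139,35,30),(139,-35,30)]
S=5;x0,y0=140,180
v=cv2.resize(im[y0:y0+95,x0:x0+145],None,fx=S,fy=S,interpolation=cv2.INTER_CUBIC)
for u in w2px(p,T(q,G)): cv2.circle(v,tuple(int(t) for t in ((u+.5-(x0,y0))*S-.5)),2,(0,255,0),-1)
cv2.imwrite("pics/ov2.png",v)
q=[493,-137,np.radians(-12.57)]
x0,y0=255,150
v2=cv2.resize(im[y0:y0+45,x0:x0+60],None,fx=10,fy=10,interpolation=cv2.INTER_CUBIC)
for u in w2px(p,T(q,[(75,20,16),(75,-20,16),(-75,-20,16),(-75,20,16),(65,30,16),(-65,30,16),(65,-30,16),(-65,-30,16),(0,0,16),(43,0,16),(-43,0,16)])): cv2.circle(v2,tuple(int(t) for t in ((u+.5-(x0,y0))*10-.5)),2,(0,255,0),-1)
cv2.imwrite("pics/ov3.png",v2)
E
python3 ov2.py
```

```text
(no output)
```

View pics/ov2.png

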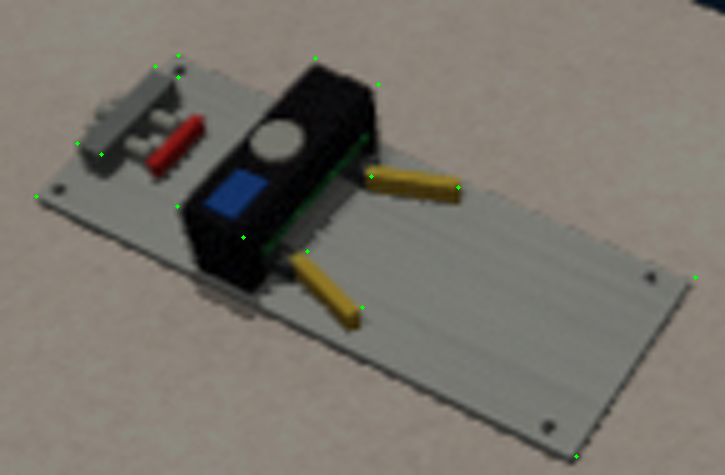

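View pics/ov3.png

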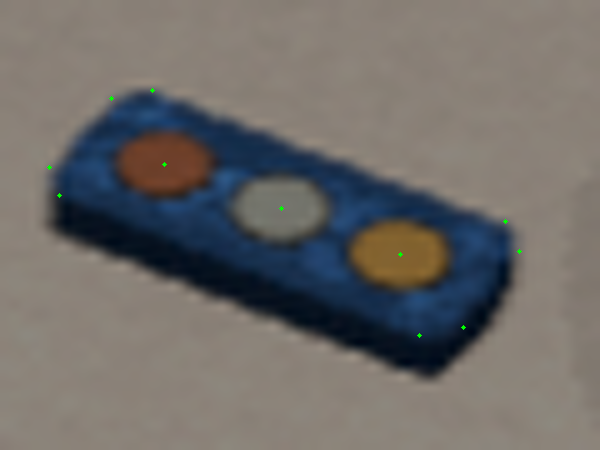

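Emit:
apply_moves --series '[[1,[0.03,0.045,0],-0.1],[1,[0.062,0.094,0],-0.2],[1,[0.094,0.143,-0.01],-0.3],[1,[0.126,0.192,-0.02],-0.4],[1,[0.158,0.24,-0.03],-0.496]]' --grip_force 60

```text
time: 1.78
tool_pos: [322.8, -335.6, 186.0]
tcp_rot: [180.0, -0.0, -12.8]
ft_force: [1.2, -0.3, -0.0]
finger_gap: 85.2
```

```bash
python3 - <<'E'
from h import *
a=np.radians(-11.1);f=np.array([np.cos(a),np.sin(a)]);o=np.array([652.2,135.])
p=optics.snapshot("top")
F=lambda uv:(np.array(uv,float)+.5)/6-.5+np.array((155,105))
# front top edge / front bottom edge of red pad
for uv,z in(((250,193),11),((340,207),11),((247,181),23),((342,193),23)):
    w=px2w(p,F([uv]),z)[0][:2]-o; print(z,"deck x",w@f,"y",w@[-f[1],f[0]])
s=sense();print(s['tool_pos'],s['tcp_rot'],r.tip_extent)
E
```

```text
11 deck x 93.66289970093676 y 20.314760869803095
11 deck x 94.83434039665683 y -22.6211898895618
23 deck x 95.75911277204682 y 21.145428862487552
23 deck x 98.29994470800594 y -23.540040633305686
[ 325.60783244 -329.88306857  184.36095971] [-1.79720592e+02 -1.28560287e-02 -1.29575663e+01] 11.0
```

Emit:
apply_moves --series '[[1,[0.03,0.045,-0.01],0],[1,[0.062,0.094,-0.03],0.0],[1,[0.094,0.143,-0.05],0.0],[1,[0.126,0.192,-0.08],0.0],[1,[0.133,0.2005,-0.1],0.007]]'

```text
time: 2.45
tool_pos: [459.7, -126.6, 83.4]
tcp_rot: [-179.7, -0.0, -12.3]
ft_force: [0.8, -0.6, -0.3]
finger_gap: 85.7
```

```bash
python3 - <<'E'
from h import *
p=optics.snapshot("top");im=p["color"];cv2.imwrite("pics/b.png",cv2.resize(im[170:300,240:380],None,fx=4,fy=4,interpolation=cv2.INTER_CUBIC))
s=sense();print(s['tool_pos'],s['tcp_rot'],s['ft_force'])
E
```

```text
[ 458.17331884 -125.93156499   80.53829877] [-179.62778334    0.19683478  -12.32420626] [-2.50110821  2.00555549 -2.86735766]
```

View pics/b.png

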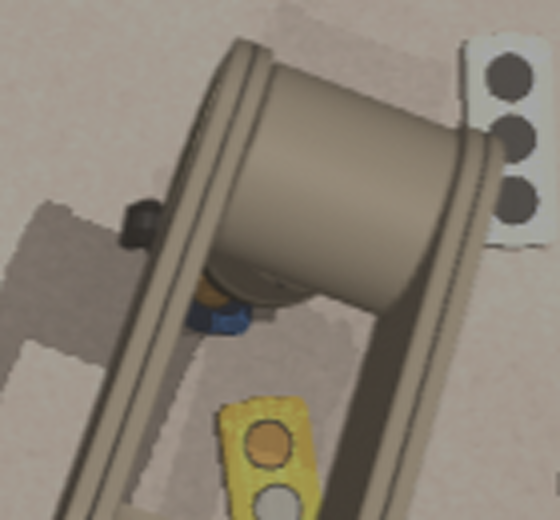

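Emit:
apply_moves --series '[[1,[0.0,-0.0035,-0.01],0],[1,[0,-0.0035,-0.03],0.0],[1,[0,-0.0035,-0.05],0.0],[1,[0,-0.0035,-0.062],0.0],[1,[0,-0.0035,-0.064],0.0]]'

```text
time: 3.12
tool_pos: [457.5, -130.1, 16.1]
tcp_rot: [-179.6, 0.3, -12.4]
ft_force: [-0.0, 0.0, 0.1]
finger_gap: 85.4
```

```bash
python3 - <<'E'
from h import *
p=optics.snapshot("side");im=p["color"];cv2.imwrite("pics/c.png",cv2.resize(im[120:220,220:350],None,fx=6,fy=6,interpolation=cv2.INTER_CUBIC))
s=sense();print(s['tool_pos'],s['tcp_rot'],s['ft_force'])
E
```

```text
[ 457.90469483 -129.99823784   16.46297566] [-179.62782181    0.2187677   -12.3755715 ] [ 1.1477954  -0.15423272 -0.26372873]
```

View pics/c.png

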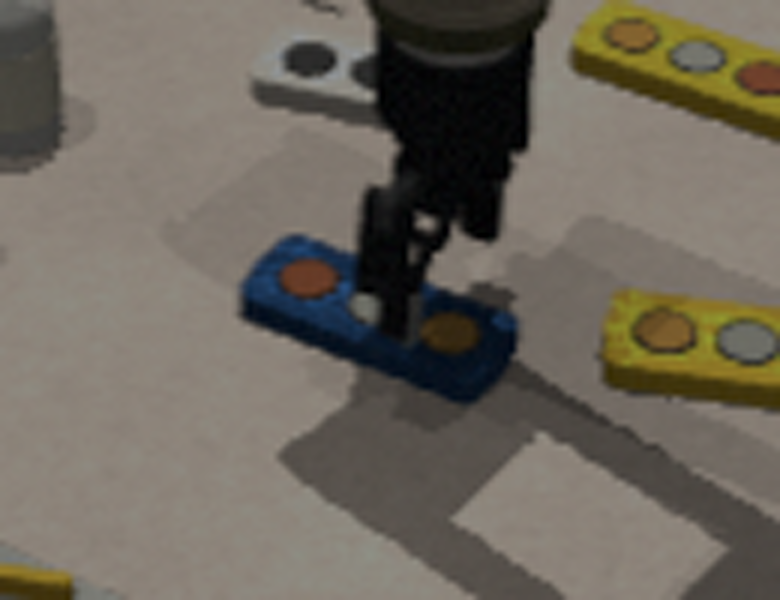

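```bash
python3 - <<'E'
from h import *
p=optics.snapshot("side")
for z in(0,5,10,15,20): print(z,[ (((w2px(p,[[457.9+.21*k,-130+.977*k,z]])[0]+.5-(220,120))*6)).round().tolist() for k in(43,50,57)])
E
```

```text
0 [[401.0, 398.0], [394.0, 407.0], [388.0, 415.0]]
5 [[401.0, 392.0], [395.0, 400.0], [388.0, 408.0]]
10 [[401.0, 385.0], [395.0, 393.0], [389.0, 401.0]]
15 [[402.0, 378.0], [395.0, 386.0], [389.0, 394.0]]
20 [[402.0, 371.0], [396.0, 379.0], [389.0, 387.0]]
```

Emit:
apply_moves --series '[[0.84,[0,0,0],0],[0.82,[0,0,0],0],[0.82,[0,0,0],0]]'

```text
time: 3.6
tool_pos: [458.6, -130.1, 17.4]
tcp_rot: [-179.6, 0.1, -12.4]
ft_force: [1.0, 0.2, 0.1]
finger_gap: 70.2
```

```bash
python3 - <<'E'
from h import *
p=optics.snapshot("side");im=p["color"];cv2.imwrite("pics/d.png",cv2.resize(im[140:200,240:320],None,fx=10,fy=10,interpolation=cv2.INTER_CUBIC))
s=sense();print(s['tool_pos'],s['tcp_rot'],s['ft_force'],s['finger_gap'])
g=s['finger_gap']/2
for z in(0,5,10,15,20): print(z,[ (((w2px(p,[[457.9+.21*k,-130+.977*k,z]])[0]+.5-(240,140))*10)).round().tolist() for k in(g,g+14)])
E
```

```text
[ 458.54551389 -130.02750664   17.26958314] [-1.79640130e+02  1.44011205e-01 -1.23530736e+01] [0.5107208  0.53653874 0.79224833] 69.74833743792053
0 [[480.0, 448.0], [459.0, 476.0]]
5 [[480.0, 437.0], [459.0, 464.0]]
10 [[481.0, 426.0], [460.0, 453.0]]
15 [[481.0, 414.0], [460.0, 441.0]]
20 [[482.0, 402.0], [461.0, 430.0]]
```

View pics/d.png

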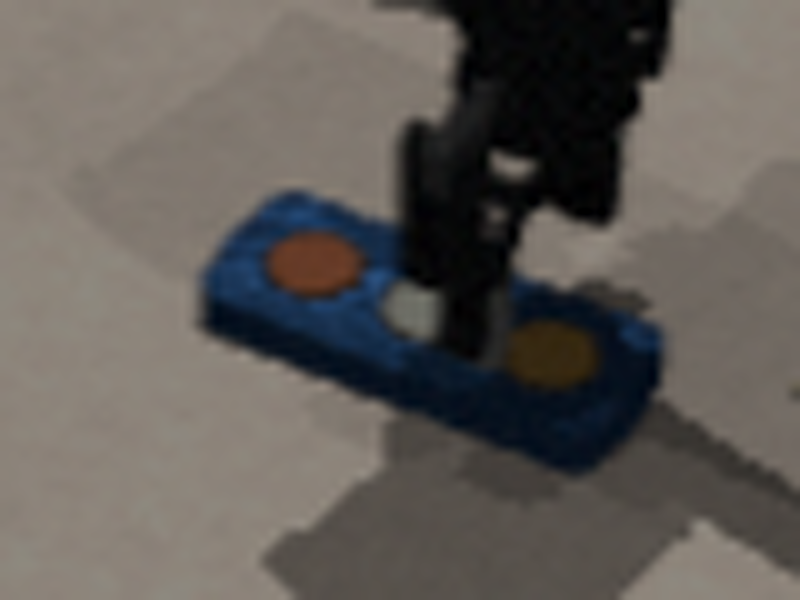

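Emit:
apply_moves --series '[[0.82,[0,0,-0.002],0],[0.82,[0,0,-0.004],0],[0.82,[0,0,-0.005],0]]'

```text
time: 4.03
tool_pos: [458.3, -129.9, 11.9]
tcp_rot: [-179.6, 0.2, -12.4]
ft_force: [0.5, 0.6, 0.7]
finger_gap: 69.9
```

```bash
python3 - <<'E'
from h import *
p=optics.snapshot("side");im=p["color"];cv2.imwrite("pics/e.png",cv2.resize(np.clip(im[140:200,240:320].astype(float)*2.2,0,255).astype(np.uint8),None,fx=10,fy=10,interpolation=cv2.INTER_NEAREST))
s=sense();print(s['tool_pos'],s['tcp_rot'],s['ft_force'],s['finger_gap'])
E
```

```text
[ 458.3055481  -129.91423508   11.88095041] [-1.79635975e+02  1.76706047e-01 -1.23493949e+01] [-0.97671282 -0.59211995 -0.53195246] 69.96047175705725
```

View pics/e.png

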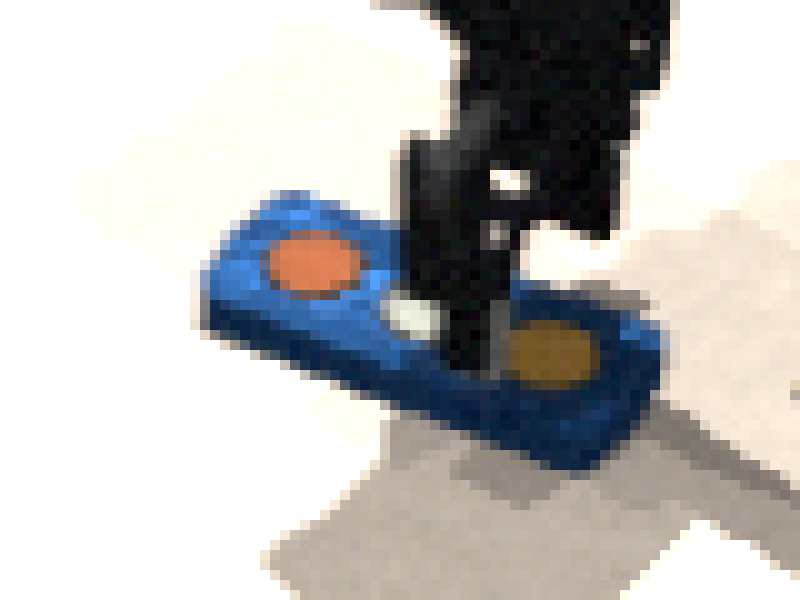

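```bash
python3 - <<'E'
from h import *
p=optics.snapshot("side")
im=p["color"]
F=lambda uv:(np.array(uv,float)+.5)/10-.5+np.array((240,140))
w=px2w(p,F([(515,490),(620,292),(460,465),(540,490)]),0);print(w.round(0)); print(np.linalg.norm(w[0]-w[1]))
g=px2w(p,F([(475,375)]),30);print(g)
for z in(10,20,30,40): 
  d=px2w(p,F([(475,375),(500,375)]),z)[:,:2]-[458.3,-130]; print(z,d@[.977,-.214],d@[.214,.977])
p=optics.snapshot("top");im=p["color"];cv2.imwrite("pics/f.png",cv2.resize(np.clip(im[170:300,240:380].astype(float)*2,0,255).astype(np.uint8),None,fx=5,fy=5,interpolation=cv2.INTER_CUBIC))
E
```

```text
[[ 450.  -81.    0.]
 [ 441. -180.    0.]
 [ 469.  -87.    0.]
 [ 442.  -83.    0.]]
99.52239764731112
[[467.88911124 -96.79965592  30.        ]]
10 [11.56132287  4.6711426 ] [15.35344335 11.44090215]
20 [6.91250546 0.10817155] [24.92112466 21.05733072]
30 [ 2.26368804 -4.4547995 ] [34.48880597 30.6737593 ]
40 [-2.38512937 -9.01777055] [44.05648729 40.29018787]
```

View pics/f.png

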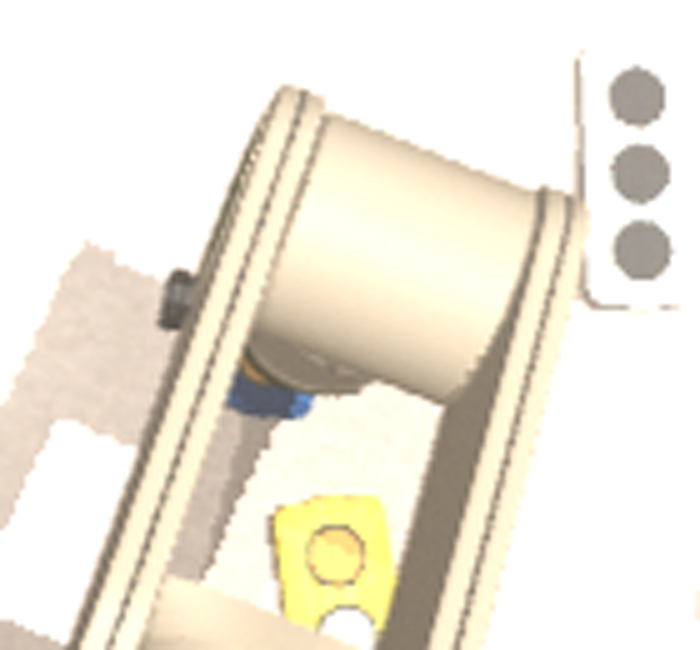

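Emit:
apply_moves --series '[[0.78,[0,0,-0.002],0],[0.78,[0,0,-0.004],0],[0.78,[0,0,-0.005],0]]'

```text
time: 4.55
tool_pos: [458.3, -129.9, 6.9]
tcp_rot: [-179.6, 0.2, -12.4]
ft_force: [-0.4, 0.2, 0.4]
finger_gap: 66.5
```

```bash
python3 - <<'E'
from h import *
p=optics.snapshot("side");im=p["color"];cv2.imwrite("pics/g.png",cv2.resize(np.clip(im[140:200,240:320].astype(float)*2.2,0,255).astype(np.uint8),None,fx=10,fy=10,interpolation=cv2.INTER_NEAREST))
s=sense();print(s['tool_pos'],s['tcp_rot'],s['ft_force'],s['finger_gap'])
E
```

```text
[ 458.25137657 -129.90674333    6.82124975] [-179.63325137    0.18398504  -12.35344746] [ 0.01928389 -0.72290201 -0.15537177] 66.59645159129997
```

View pics/g.png

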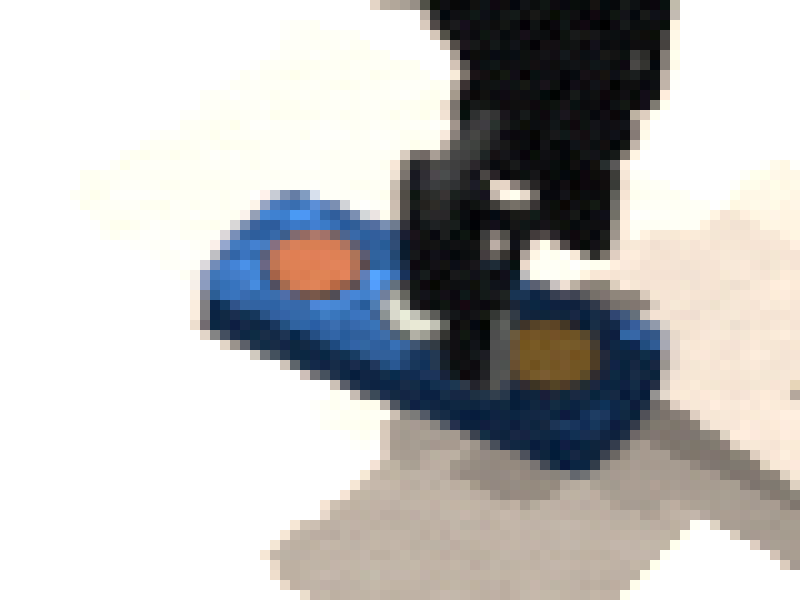

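Emit:
apply_moves --series '[[0.78,[0,0,-0.002],0],[0.78,[0,0,-0.004],0],[0.78,[0,0,-0.006],0]]'

```text
time: 4.97
tool_pos: [458.2, -129.9, 0.6]
tcp_rot: [-179.6, 0.2, -12.4]
ft_force: [-0.3, 0.5, -0.7]
finger_gap: 66.7
```

```bash
cat > sidepic.py <<'E'
from h import *
import sys
n=sys.argv[1];x0,y0,x1,y1,S=map(int,sys.argv[2:7]);b=float(sys.argv[7])
p=optics.snapshot(sys.argv[8] if len(sys.argv)>8 else "side");im=p["color"];cv2.imwrite(f"pics/{n}.png",cv2.resize(np.clip(im[y0:y1,x0:x1].astype(float)*b,0,255).astype(np.uint8),None,fx=S,fy=S,interpolation=cv2.INTER_CUBIC))
s=sense();print(s['time'],s['tool_pos'],s['tcp_rot'],s['ft_force'],s['finger_gap'])
E
python3 sidepic.py hh 240 140 320 200 10 1.8
```

```text
5.025 [ 4.58020029e+02 -1.29808952e+02  3.60681760e-01] [-179.62798481    0.21020218  -12.35387493] [-0.78142963  0.09042033 -0.78824409] 66.45735743946767
```

View pics/hh.png

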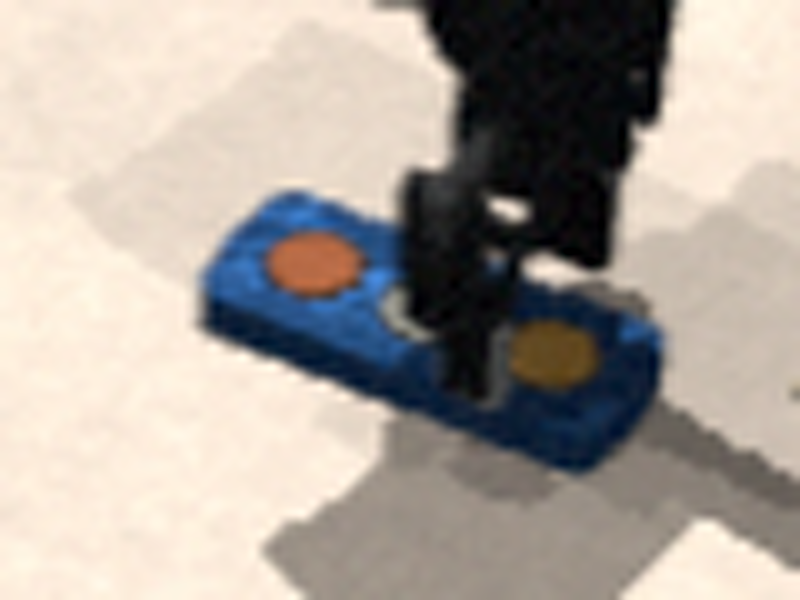

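Emit:
apply_moves --series '[[0.78,[0,0,-0.002],0],[0.78,[0,0,-0.004],0],[0.78,[0,0,-0.006],0],[0.78,[0,0,-0.008],0]]'

```text
time: 5.52
tool_pos: [458.0, -129.8, -7.8]
tcp_rot: [-179.6, 0.2, -12.4]
ft_force: [0.5, 0.0, 0.4]
finger_gap: 66.8
```

```bash
python3 sidepic.py ii 240 140 320 200 10 1.8
```

```text
5.575 [ 457.83110606 -129.73050799   -8.03280062] [-179.62414797    0.23080371  -12.3540966 ] [-0.70092016  0.05162012 -0.08188663] 66.87306773779565
```

View pics/ii.png

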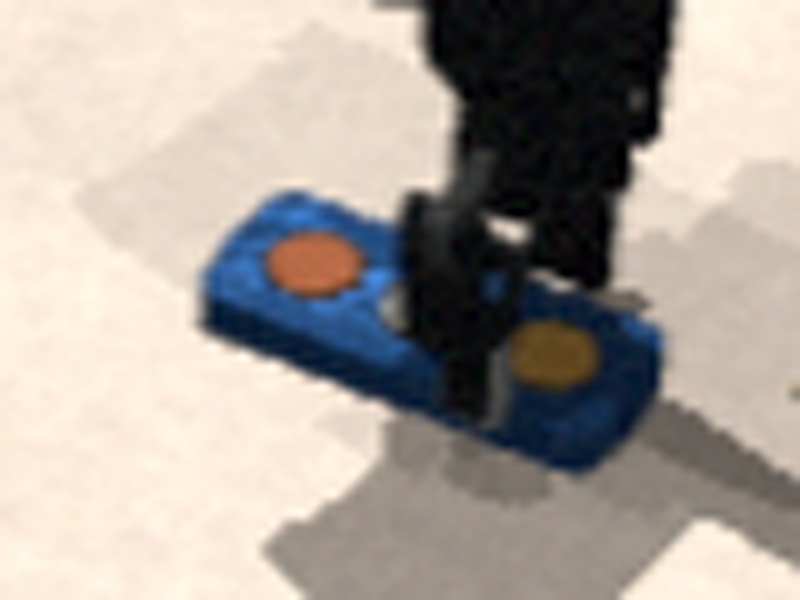

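Emit:
apply_moves --series '[[0.78,[0,0,-0.002],0],[0.78,[0,0,-0.004],0],[0.78,[0,0,-0.006],0],[0.78,[0,0,-0.007],0]]'

```text
time: 6.08
tool_pos: [457.8, -129.7, -15.2]
tcp_rot: [-179.6, 0.2, -12.4]
ft_force: [-0.0, -0.6, 0.4]
finger_gap: 66.6
```

```bash
python3 sidepic.py jj 240 140 320 200 10 1.8
```

```text
6.125 [ 457.66060952 -129.64872268  -15.30488013] [-179.62275602    0.25106295  -12.34893504] [-0.6391031   0.34312633 -0.02889156] 66.45997692337497
```

View pics/jj.png

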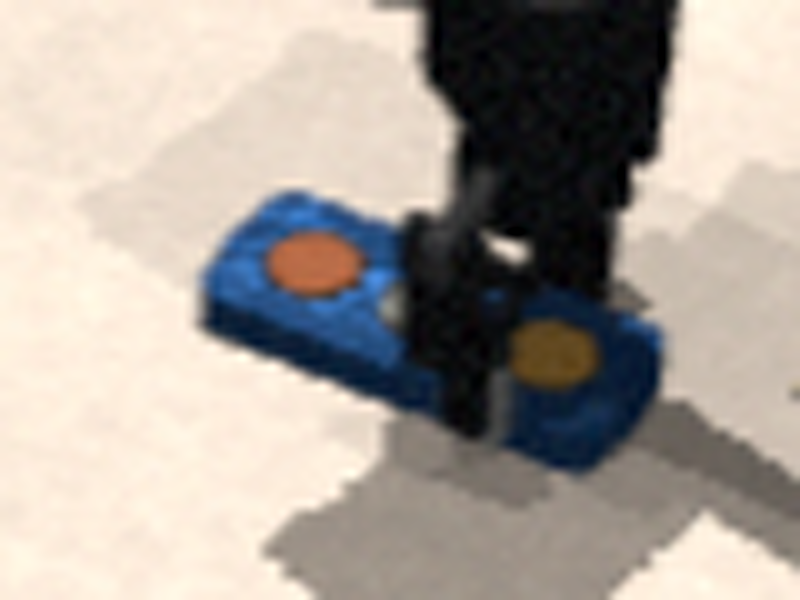

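The fingertips stand about 20 mm higher than the reported TCP height implies. With reported z = -15 there is no contact, and the picture puts the tips at about 5 mm. I'll go by vision and force for height. Closing now.

Emit:
apply_moves --series '[[0.6,[0,0,0],0],[0.5,[0,0,0],0],[0.5,[0,0,0],0],[0.5,[0,0,0],0],[0.5,[0,0,0],0]]' --grip_force 60

```text
time: 6.75
tool_pos: [458.1, -129.8, -14.8]
tcp_rot: [-179.6, 0.2, -12.4]
ft_force: [-2.1, 0.5, 4.8]
finger_gap: 58.3
```

Emit:
apply_moves --series '[[0.5,[0,0,0.01],0],[0.5,[0,0,0.025],0],[0.5,[0,0,0.04],0],[0.5,[0,0,0.05],0]]'

```text
time: 7.25
tool_pos: [458.7, -130.1, 36.9]
tcp_rot: [-179.6, 0.1, -12.4]
ft_force: [1.2, 0.6, -2.4]
finger_gap: 58.0
```

```bash
python3 sidepic.py kk 230 120 330 195 8 1.8
```

```text
7.3 [ 459.4721373  -130.3480905    37.95800215] [-1.79656615e+02  2.60941822e-02 -1.23516081e+01] [ 1.40220734 -0.24960241 -1.05050355] 58.50371912864056
```

View pics/kk.png

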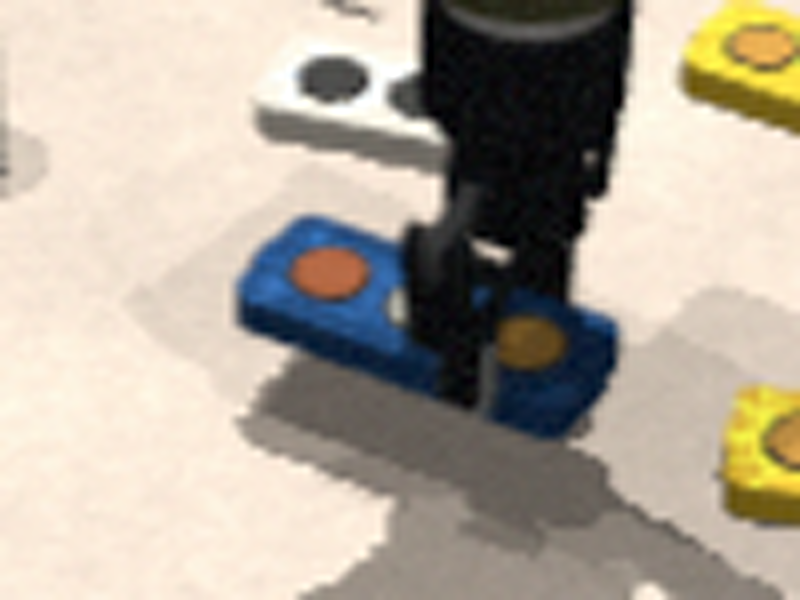

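Emit:
apply_moves --series '[[0.5,[0.005,0.04,0],0],[0.5,[0.015,0.09,0],0.01],[0.5,[0.025,0.14,0],0.022],[0.5,[0.035,0.19,0],0.022],[0.5,[0.042,0.235,0],0.022]]'

```text
time: 7.92
tool_pos: [501.7, 106.5, 38.1]
tcp_rot: [-179.6, 0.0, -11.1]
ft_force: [1.3, -1.7, -2.4]
finger_gap: 58.0
```

```bash
python3 -c "
from h import *
print(sense()['tool_pos'],sense()['tcp_rot'])"
```

```text
[501.65532921 106.47356959  38.12561002] [-1.79649450e+02  4.86273462e-03 -1.10697648e+01]
```

Emit:
apply_moves --series '[[0.5,[0.003,0.03,0],0],[0.5,[0.006,0.05,0],0.0],[0.5,[0.006,0.056,-0.01],0],[0.5,[0.006,0.056,-0.02],0]]'

```text
time: 8.43
tool_pos: [507.3, 161.9, 17.1]
tcp_rot: [-179.7, 0.0, -11.1]
ft_force: [-0.2, 0.5, -1.7]
finger_gap: 58.0
```

```bash
python3 sidepic.py ll 130 150 290 260 5 1.8; python3 sidepic.py lt 150 110 260 250 4 1.8 top
```

```text
8.475 [506.05258479 161.23296177  15.392782  ] [-1.79743016e+02  1.71095564e-01 -1.11029649e+01] [-1.60012632 -0.52067311 -3.43561329] 58.48604543894718
8.525 [505.91534965 161.05620601  15.8529861 ] [-179.75319449    0.20068101  -11.12474893] [-0.36535645  0.22567677 -2.89790344] 58.4072893431394
```

View pics/ll.png

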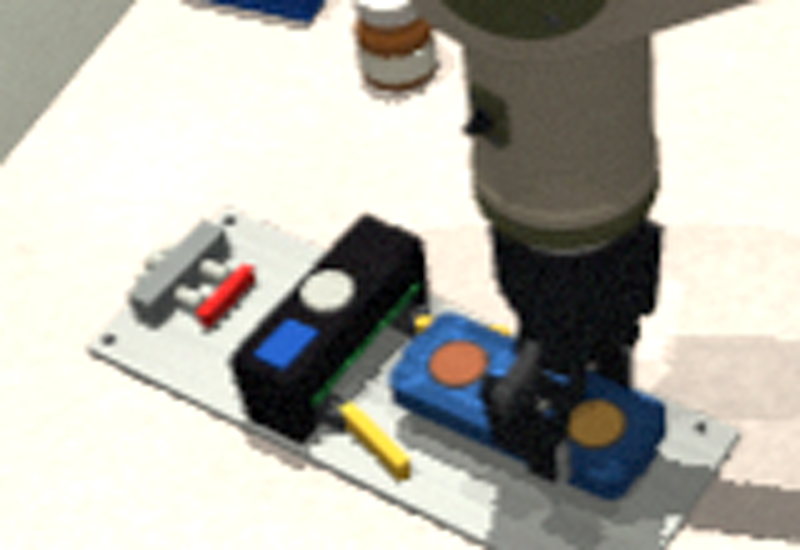

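View pics/lt.png

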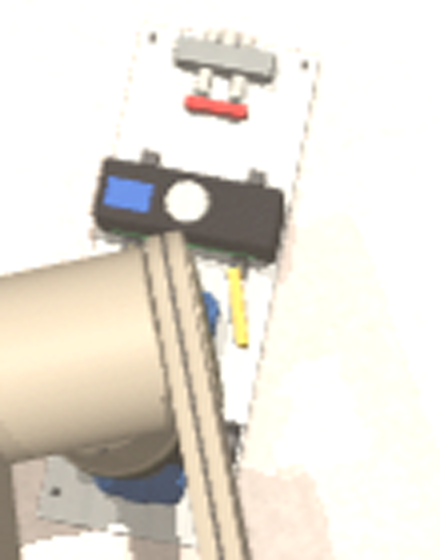

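```bash
cat > circ.py <<'E'
from h import *
import sys
# args: z S x0 y0 u1 v1 u2 v2 cam
z,S,x0,y0,u1,v1,u2,v2=map(float,sys.argv[1:9])
p=optics.snapshot(sys.argv[9])
a=np.radians(-11.1);f=np.array([np.cos(a),np.sin(a)]);n=np.array([-f[1],f[0]]);o=np.array([652.2,135.])
for zz in(z-4,z,z+4):
    w=px2w(p,(np.array([(u1,v1),(u2,v2)])+.5)/S-.5+[x0,y0],zz)[:,:2]-o
    d=w[0]-w[1];m=w.mean(0)
    print(zz,"dist",np.linalg.norm(d).round(1),"centre deck",(m@f).round(1),(m@n).round(1),"yaw rel",np.degrees(np.arctan2(d@n,d@f)).round(2))
E
python3 circ.py 47 5 130 150 458 362 596 423 side
```

```text
43.0 dist 87.3 centre deck -107.8 -5.9 yaw rel 0.12
47.0 dist 86.9 centre deck -109.8 -3.3 yaw rel 0.12
51.0 dist 86.4 centre deck -111.7 -0.7 yaw rel 0.12
```

Emit:
apply_moves --series '[[0.5,[0.001,0.003,-0.004],0],[0.5,[0.001,0.003,-0.009],0.0],[0.5,[0.001,0.003,-0.014],0],[0.5,[0.001,0.003,-0.018],0]]'

```text
time: 9.07
tool_pos: [507.3, 164.1, -1.7]
tcp_rot: [-179.7, 0.2, -11.1]
ft_force: [1.2, -0.0, -3.2]
finger_gap: 58.1
```

```bash
python3 sidepic.py mm 180 195 280 265 8 1.8
```

```text
9.125 [506.97537961 164.02828293  -2.24011081] [-179.74886558    0.19852728  -11.13654697] [-0.43327301  0.53786607 -3.42710433] 58.236597668508125
```

View pics/mm.png

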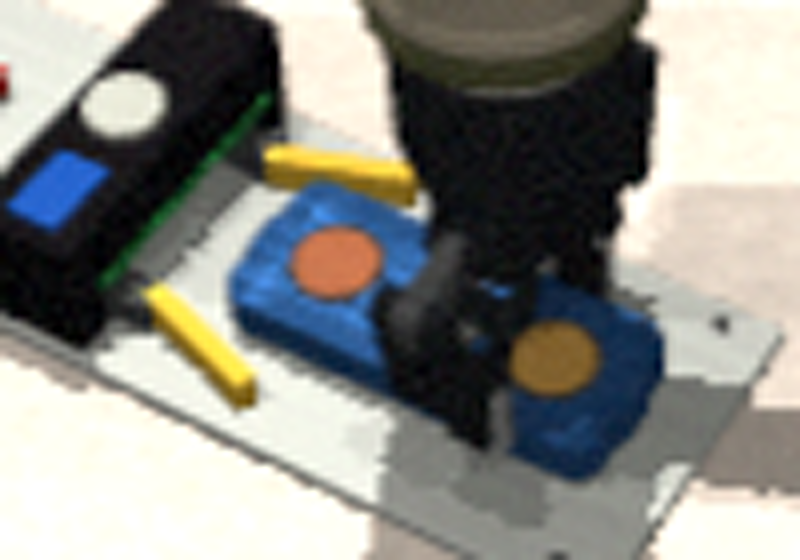

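Emit:
apply_moves --series '[[0.5,[0,0,-0.0015],0],[0.5,[0,0,-0.003],0.0],[0.5,[0,0,-0.004],0]]'

```text
time: 9.5
tool_pos: [507.0, 164.1, -6.2]
tcp_rot: [-179.7, 0.2, -11.1]
ft_force: [0.0, -1.0, -2.6]
finger_gap: 58.2
```

```bash
python3 circ.py 29 8 180 195 336 262 555 357 side;python3 sidepic.py nn 180 195 280 265 8 1.8
```

```text
25.0 dist 86.8 centre deck -109.2 -2.8 yaw rel 0.85
29.0 dist 86.4 centre deck -111.1 -0.3 yaw rel 0.85
33.0 dist 85.9 centre deck -113.0 2.2 yaw rel 0.85
9.6 [506.95610284 164.05713378  -6.28901379] [-179.74822795    0.19999107  -11.13178308] [ 0.01380242  0.72613717 -2.40773662] 57.992458423262015
```

View pics/nn.png

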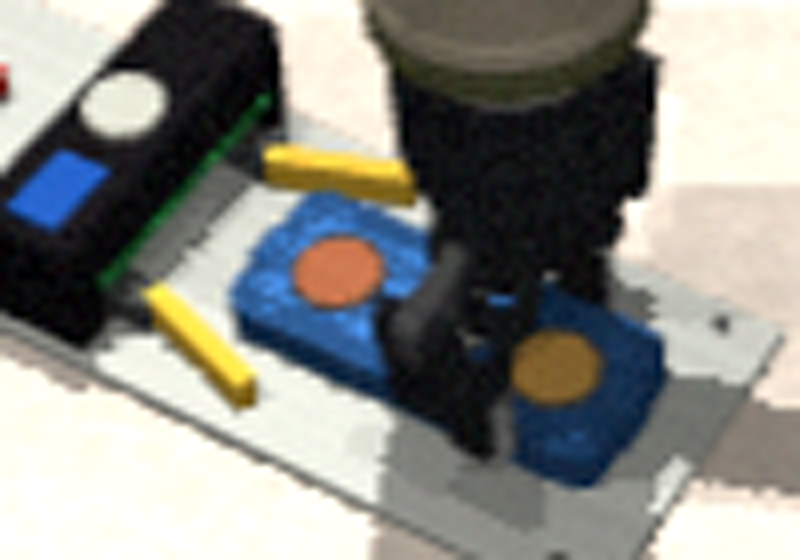

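Emit:
apply_moves --series '[[0.5,[0,0,-0.001],0],[0.5,[0,0,-0.0015],0]]'

```text
time: 9.85
tool_pos: [507.8, 164.3, -6.8]
tcp_rot: [-179.7, 0.1, -11.1]
ft_force: [-2.5, -1.2, 7.7]
finger_gap: 58.6
```

Emit:
apply_moves --series '[[0.6,[0,0,0.0005],0],[0.85,[0,0,0.001],0],[0.85,[0,0,0.001],0],[0.9,[0,0,0.015],0],[0.9,[0,0,0.04],0]]'

```text
time: 10.48
tool_pos: [507.0, 164.1, 33.5]
tcp_rot: [-179.8, 0.2, -11.1]
ft_force: [0.7, 0.1, 0.4]
finger_gap: 76.6
```

```bash
python3 sidepic.py oo 180 195 280 265 8 1.8
```

```text
10.525 [509.93105759 164.80751883  37.93815494] [-1.79611593e+02 -1.00651005e-01 -1.11295245e+01] [2.93465276 1.09238302 3.21292309] 77.08012981568257
```

View pics/oo.png

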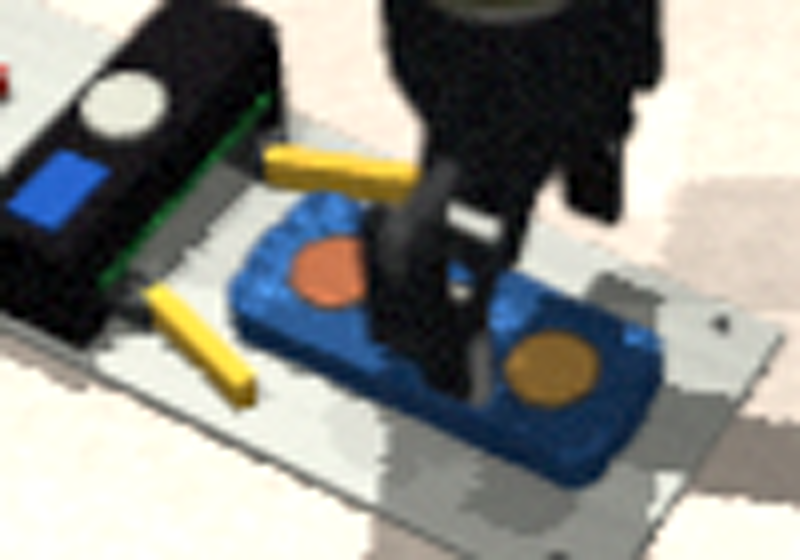

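Emit:
apply_moves --series '[[0.5,[-0.02,0.0035,0.01],0],[0,[-0.05,0.009,0.01],0],[0,[-0.078,0.0135,0.01],0],[0,[-0.078,0.0135,0.01],0],[0,[-0.078,0.0135,0.01],0]]' --grip_force 60

```text
time: 11.15
tool_pos: [433.1, 178.5, 48.8]
tcp_rot: [-179.6, -0.2, -11.1]
ft_force: [-0.5, -0.3, 0.3]
finger_gap: 0.2
```

```bash
python3 sidepic.py pp 180 170 305 270 6 1.8; python3 sidepic.py pt 150 110 260 255 4 1.8 top
```

```text
11.2 [433.20499137 178.35066407  48.72568442] [-179.5735611    -0.20129553  -11.13594336] [ 0.40099064 -0.3468628   0.33187929] 0.07057853774709515
11.25 [433.11840526 178.28035831  48.54494851] [-1.79582684e+02 -1.75534450e-01 -1.11490846e+01] [ 0.63860026 -0.28031271 -0.25563185] -0.5014188844484514
```

View pics/pp.png

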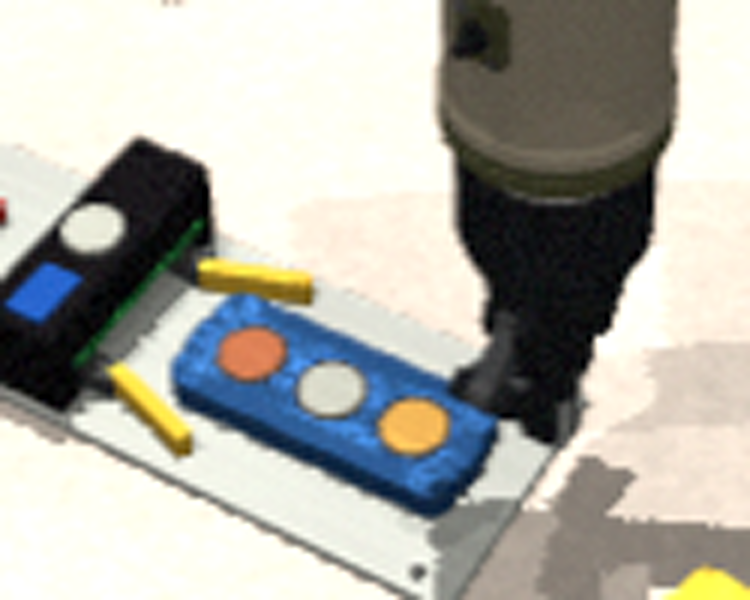

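View pics/pt.png

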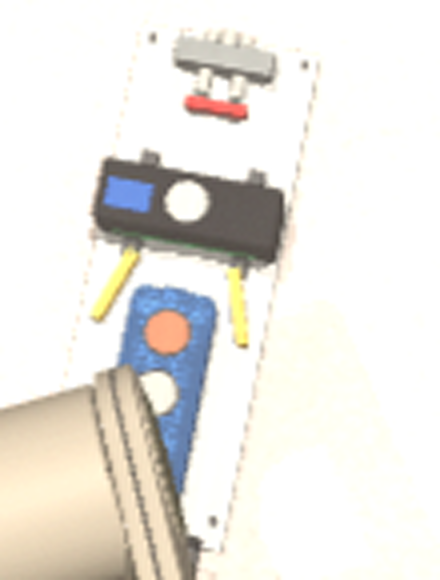

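```bash
python3 circ.py 24.5 6 180 170 252 354 413 426 side; python3 - <<'E'
from h import *
p=optics.snapshot("side");F=lambda uv:(np.array(uv,float)+.5)/6-.5+np.array((180,170))
for z in (40,48,56,64):
  print(z,px2w(p,F([(555,440),(530,432),(580,432)]),z)[:,:2].round(0).tolist())
E
```

```text
20.5 dist 85.9 centre deck -108.9 -1.5 yaw rel 0.24
24.5 dist 85.5 centre deck -110.8 1.0 yaw rel 0.24
28.5 dist 85.0 centre deck -112.7 3.5 yaw rel 0.24
40 [[436.0, 165.0], [448.0, 164.0], [427.0, 157.0]]
48 [[435.0, 170.0], [446.0, 169.0], [426.0, 163.0]]
56 [[433.0, 176.0], [444.0, 175.0], [424.0, 169.0]]
64 [[431.0, 182.0], [442.0, 181.0], [422.0, 175.0]]
```

Emit:
apply_moves --series '[[0,[0,0,-0.01],0],[0,[0,0,-0.025],0],[0,[0,0,-0.035],0],[0,[0,0,-0.042],0],[0,[0,0,-0.043],0]]'

```text
time: 11.98
tool_pos: [432.2, 178.0, 4.4]
tcp_rot: [-179.6, -0.1, -11.2]
ft_force: [-0.3, -0.5, 0.0]
finger_gap: 0.1
```

```bash
python3 sidepic.py qq 220 205 300 265 10 1.8
```

```text
12.025 [432.48275212 178.12741884   4.77726217] [-1.79619391e+02 -9.47768127e-02 -1.11568468e+01] [-0.07799994  0.29148268  0.56183686] 0.06491798298902045
```

View pics/qq.png

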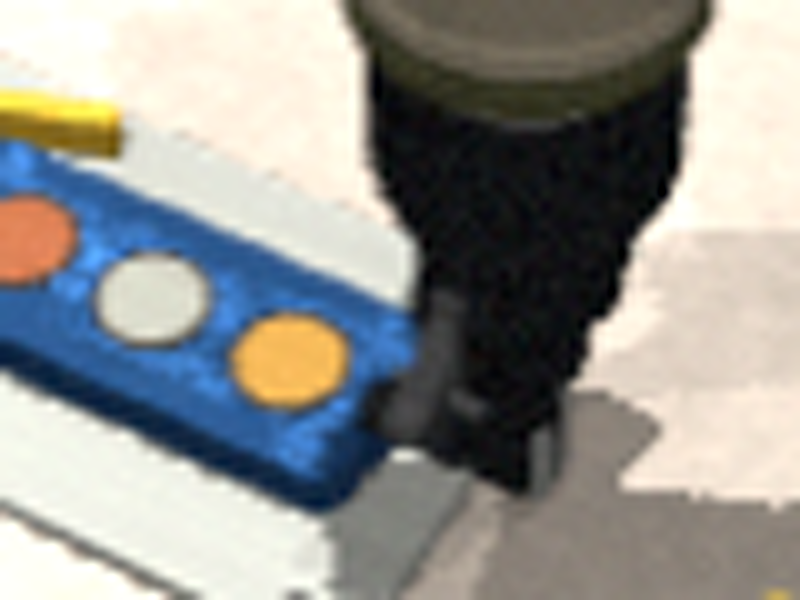

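```bash
python3 - <<'E'
from h import *
p=optics.snapshot("side");F=lambda uv:(np.array(uv,float)+.5)/10-.5+np.array((220,205))
for z in (0,6,12,18,24):
  print(z,px2w(p,F([(520,492),(555,480),(470,470)]),z)[:,:2].round(0).tolist())
E
```

```text
0 [[436.0, 171.0], [428.0, 164.0], [450.0, 168.0]]
6 [[435.0, 175.0], [427.0, 168.0], [449.0, 172.0]]
12 [[433.0, 179.0], [426.0, 172.0], [448.0, 176.0]]
18 [[432.0, 183.0], [425.0, 176.0], [447.0, 180.0]]
24 [[431.0, 187.0], [423.0, 180.0], [445.0, 184.0]]
```

Emit:
apply_moves --series '[[0,[0,0,-0.002],0],[0,[0.005,-0.001,-0.002],0],[0,[0.01,-0.002,-0.002],0],[0,[0.015,-0.003,-0.002],0],[0,[0.019,-0.0037,-0.002],0]]'

```text
time: 12.7
tool_pos: [452.3, 174.4, 3.3]
tcp_rot: [-179.6, -0.1, -11.2]
ft_force: [0.1, -0.3, -0.2]
finger_gap: -0.0
```

```bash
python3 sidepic.py rr 220 205 300 265 10 1.8
```

```text
12.75 [452.71559137 174.38230508   3.36022324] [-1.79589594e+02 -1.62104938e-01 -1.11699170e+01] [0.78944529 0.06049796 0.22316202] -0.3194746601139204
```

View pics/rr.png

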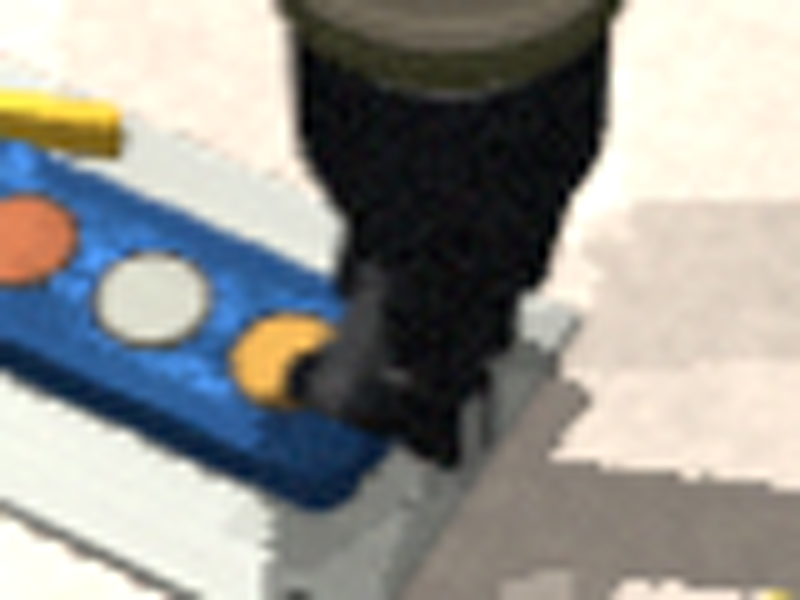

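Emit:
apply_moves --series '[[0,[0.004,-0.0008,0],0],[0,[0.008,-0.0016,0],0],[0,[0.012,-0.0024,0],0],[0,[0.016,-0.0031,0],0],[0,[0.02,-0.0039,0],0]]'

```text
time: 13.38
tool_pos: [472.9, 170.4, 3.3]
tcp_rot: [-179.6, -0.2, -11.2]
ft_force: [-1.0, 0.3, 0.1]
finger_gap: 0.2
```

```bash
python3 sidepic.py ss 180 195 290 265 7 1.8
```

```text
13.425 [473.47602904 170.33248936   3.47306813] [-179.58615266   -0.19347193  -11.1732014 ] [-0.68665204  0.18185408  0.47479358] 0.2855784680882442
```

View pics/ss.png

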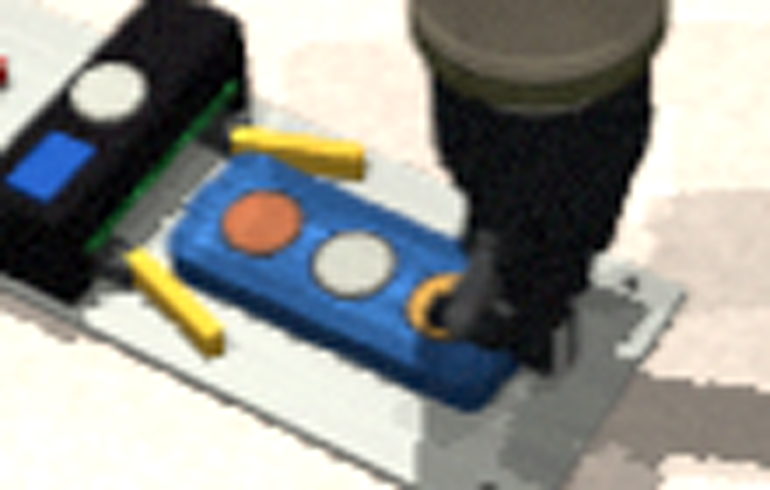

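Emit:
apply_moves --series '[[0,[0.004,-0.0008,0],0],[0,[0.008,-0.0016,0],0],[0,[0.012,-0.0024,0],0],[0,[0.016,-0.0031,0],0],[0,[0.02,-0.0039,0],0]]'

```text
time: 14.05
tool_pos: [493.8, 166.4, 3.5]
tcp_rot: [-179.6, -0.2, -11.2]
ft_force: [-0.5, -0.2, -0.0]
finger_gap: -0.2
```

```bash
python3 sidepic.py tt 180 195 290 265 7 1.8
```

```text
14.1 [494.27639701 166.28504143   3.60734113] [-179.57914503   -0.22793826  -11.17857672] [0.33556874 0.01443458 0.46284727] -0.11632402331601607
```

View pics/tt.png

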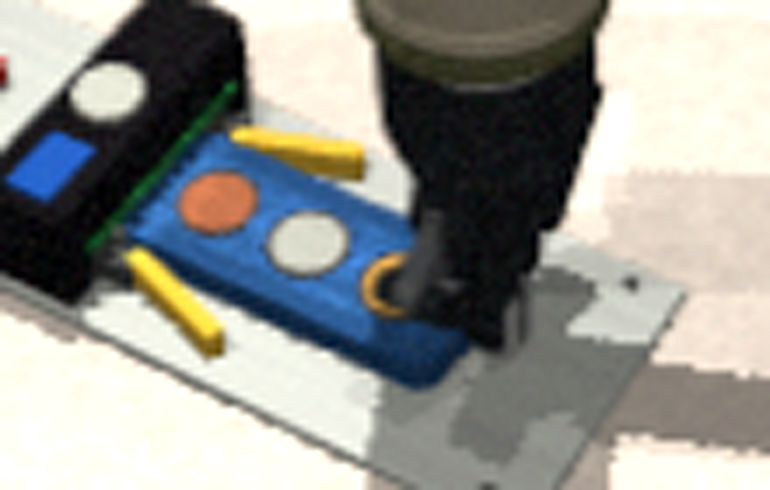

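Emit:
apply_moves --series '[[0,[0.004,-0.0008,0],0],[0,[0.008,-0.0016,0],0],[0,[0.012,-0.0024,0],0],[0,[0.016,-0.0031,0],0],[0,[0.02,-0.0039,0],0]]'

```text
time: 14.72
tool_pos: [514.4, 162.4, 3.6]
tcp_rot: [-179.6, -0.2, -11.2]
ft_force: [-1.3, 0.1, 0.7]
finger_gap: 0.3
```

Emit:
apply_moves --series '[[0,[0.003,-0.0006,0],0],[0,[0.006,-0.0012,0],0],[0,[0.009,-0.0018,0],0],[0,[0.012,-0.0024,0],0],[0,[0.015,-0.0029,0],0]]'

```text
time: 15.35
tool_pos: [529.6, 159.4, 3.5]
tcp_rot: [-179.6, -0.2, -11.2]
ft_force: [-2.2, 0.5, 1.1]
finger_gap: 0.3
```

```bash
python3 sidepic.py uu 150 180 260 250 7 1.8; python3 sidepic.py ut 150 110 260 240 4 1.8 top
```

```text
15.4 [530.02900402 159.37543592   3.65575239] [-179.57090974   -0.24137146  -11.18449796] [-2.40762324  0.80943226  0.70977271] -0.3484956515541071
15.45 [529.93072105 159.4008888    3.62345918] [-179.57122127   -0.24584954  -11.18525349] [-0.36555885  0.62265137  0.01837004] -0.16499059135160973
```

View pics/uu.png

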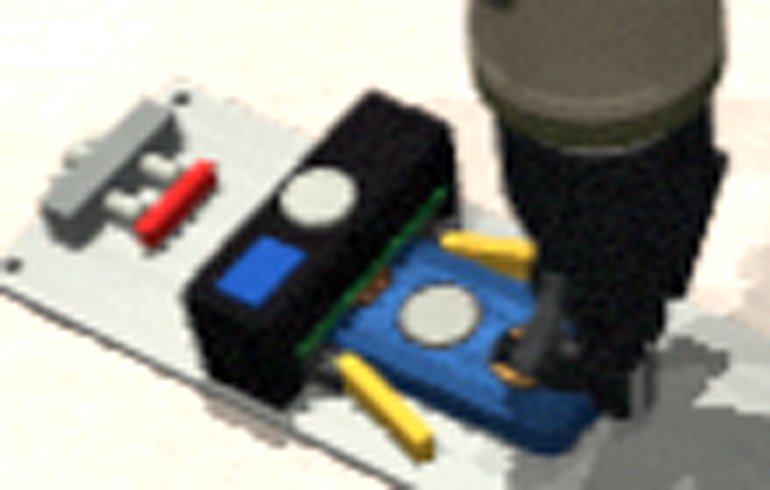

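View pics/ut.png

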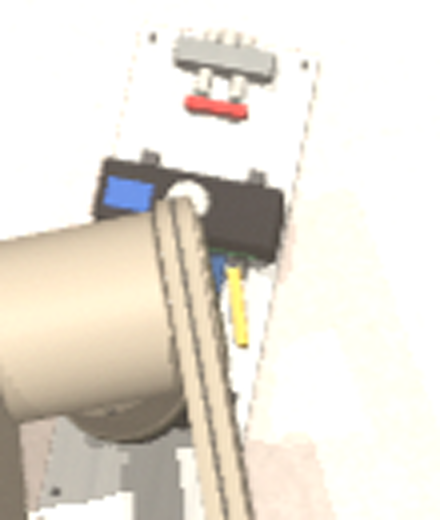

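Emit:
apply_moves --series '[[0,[0.004,-0.0008,0],0],[0,[0.008,-0.0016,0],0],[0,[0.012,-0.0024,0],0],[0,[0.016,-0.0031,0],0],[0,[0.02,-0.0039,0],0]]'

```text
time: 16.08
tool_pos: [550.2, 155.5, 3.6]
tcp_rot: [-179.6, -0.2, -11.2]
ft_force: [-1.0, 0.9, 0.7]
finger_gap: -0.0
```

Emit:
apply_moves --series '[[0,[0.003,-0.0006,0],0],[0,[0.006,-0.0012,0],0],[0,[0.009,-0.0018,0],0],[0,[0.012,-0.0024,0],0],[0,[0.015,-0.0029,0],0]]'

```text
time: 16.7
tool_pos: [565.4, 152.5, 3.6]
tcp_rot: [-179.6, -0.2, -11.2]
ft_force: [-1.1, 1.9, 0.6]
finger_gap: 0.1
```

```bash
python3 sidepic.py vv 130 170 240 240 7 1.8
```

```text
16.75 [565.80074292 152.43765945   3.6934022 ] [-179.56737202   -0.27207693  -11.19074343] [-0.82023788 -0.22009238 -1.17393486] -0.028981090972128747
```

View pics/vv.png

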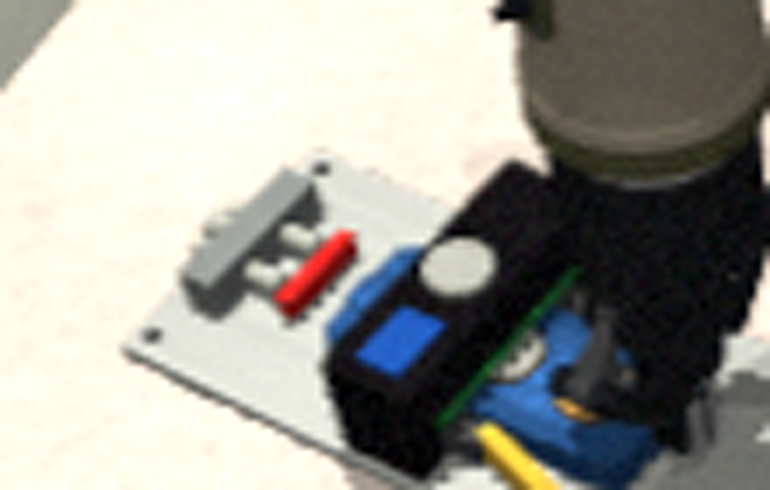

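Emit:
apply_moves --series '[[0,[0.002,-0.0004,0],0],[0,[0.004,-0.0008,0],0],[0,[0.006,-0.0012,0],0],[0,[0.008,-0.0016,0],0],[0,[0.01,-0.002,0],0]]'

```text
time: 17.38
tool_pos: [575.9, 150.4, 3.7]
tcp_rot: [-179.6, -0.3, -11.2]
ft_force: [-1.7, 0.3, -0.0]
finger_gap: 0.1
```

Emit:
apply_moves --series '[[0,[0.001,-0.0002,0],0],[0,[0.002,-0.0004,0],0],[0,[0.003,-0.0006,0],0],[0,[0.004,-0.0008,0],0],[0,[0.005,-0.001,0],0]]'

```text
time: 18.0
tool_pos: [581.0, 149.4, 3.7]
tcp_rot: [-179.6, -0.3, -11.2]
ft_force: [-0.7, 0.7, 0.2]
finger_gap: -0.3
```

```bash
python3 sidepic.py ww 130 170 240 240 7 1.8
```

```text
18.05 [581.08410483 149.38405757   3.68674196] [-179.56600607   -0.27850208  -11.19128237] [-0.38328261  1.4746879  -1.19045783] 0.24234855703990663
```

View pics/ww.png

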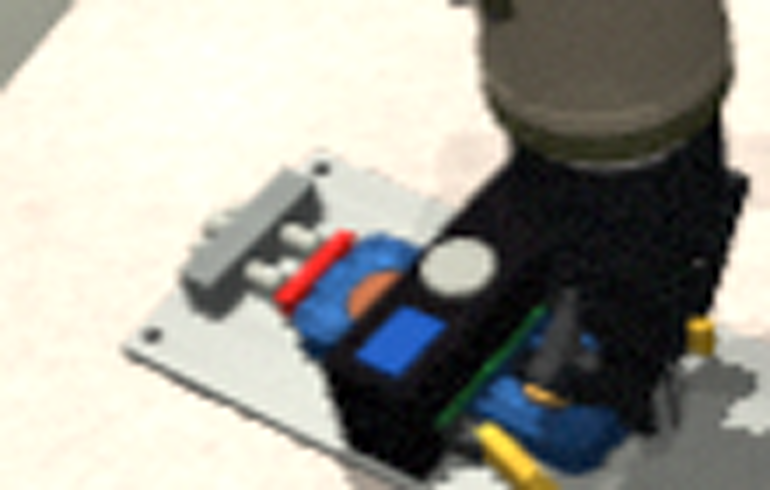

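Emit:
apply_moves --series '[[0,[0.0005,-0.0001,0],0],[0,[0.001,-0.0002,0],0],[0,[0.0015,-0.0003,0],0],[0,[0.002,-0.0004,0],0]]'

```text
time: 18.55
tool_pos: [583.1, 149.0, 3.7]
tcp_rot: [-179.6, -0.3, -11.2]
ft_force: [-1.7, 1.0, -0.2]
finger_gap: -0.1
```

```bash
cat > ff.py <<'E'
from h import *
import sys
a=np.radians(-11.1);f=np.array([np.cos(a),np.sin(a)]);n=np.array([-f[1],f[0]]);o=np.array([652.2,135.])
F=[]
for i in range(int(sys.argv[1])):
    p=optics.snapshot("side"); s=sense(); F.append(s['ft_force'])
F=np.array(F); d=s['tool_pos'][:2]-o
print(s['time'],"deck",(d@f).round(2),(d@n).round(2),"z",s['tool_pos'][2].round(2),"Ff",(F[:,:2]@f).round(2),"mean",(F[:,:2]@f).mean().round(2),"Fn",(F[:,:2]@n).mean().round(2),"Fz",F[:,2].mean().round(2))
E
python3 ff.py 4
```

```text
18.75 deck -70.44 0.39 z 3.69 Ff [-1.4  -0.93 -0.58 -1.47] mean -1.1 Fn 0.38 Fz -0.54
```

Emit:
apply_moves --series '[[0,[0.0005,-0.0001,0],0],[0,[0.001,-0.0002,0],0],[0,[0.0015,-0.0003,0],0],[0,[0.0015,-0.0003,0],0]]'

```text
time: 19.25
tool_pos: [584.4, 148.7, 3.6]
tcp_rot: [-179.6, -0.3, -11.2]
ft_force: [-2.4, 1.0, 0.6]
finger_gap: 0.0
```

```bash
python3 ff.py 3
```

```text
19.4 deck -69.11 0.39 z 3.63 Ff [-3.79 -3.66 -3.93] mean -3.8 Fn 0.32 Fz 0.51
```

Emit:
apply_moves --series '[[0,[0.0005,-0.0001,0],0],[0,[0.001,-0.0002,0],0],[0,[0.001,-0.0002,0],0]]'

```text
time: 19.77
tool_pos: [585.0, 148.6, 3.6]
tcp_rot: [-179.6, -0.2, -11.2]
ft_force: [-6.2, 2.8, 1.7]
finger_gap: 0.2
```

```bash
python3 ff.py 3
```

```text
19.925 deck -68.59 0.46 z 3.57 Ff [-5.73 -6.27 -6.27] mean -6.09 Fn 0.23 Fz 2.28
```

Emit:
apply_moves --series '[[0,[0.0005,-0.0001,0],0],[0,[0.001,-0.0002,0],0],[0,[0.0013,-0.0002,0],0],[0,[0.0013,-0.0002,0],0]]'

```text
time: 20.42
tool_pos: [585.3, 148.6, 3.5]
tcp_rot: [-179.6, -0.1, -11.2]
ft_force: [-8.3, 2.3, 4.8]
finger_gap: -0.1
```

```bash
python3 ff.py 2
```

```text
20.525 deck -68.27 0.53 z 3.51 Ff [-9.06 -8.57] mean -8.82 Fn 0.05 Fz 5.0
```

Emit:
apply_moves --series '[[0,[0.0005,-0.0001,0.0003],0],[0,[0.001,-0.0002,0.0006],0],[0,[0.0013,-0.0002,0.0008],0],[0,[0.0013,-0.0002,0.0008],0]]'

```text
time: 21.02
tool_pos: [585.2, 148.6, 3.6]
tcp_rot: [-179.6, 0.1, -11.2]
ft_force: [-7.7, 1.7, 1.1]
finger_gap: -0.1
```

```bash
python3 ff.py 2
```

```text
21.125 deck -68.28 0.48 z 3.67 Ff [-6.79 -7.84] mean -7.32 Fn 0.65 Fz 1.9
```

Emit:
apply_moves --series '[[0,[0.0014,-0.0003,0.0003],0],[0,[0.0018,-0.0003,0.0005],0],[0,[0.0022,-0.0004,0.0005],0],[0,[0.0026,-0.0005,0.0005],0]]'

```text
time: 21.62
tool_pos: [585.9, 148.5, 3.6]
tcp_rot: [-179.7, 0.3, -11.1]
ft_force: [-11.0, 3.2, 5.0]
finger_gap: -0.2
```

```bash
python3 ff.py 2
```

```text
21.725 deck -67.71 0.51 z 3.57 Ff [-11.71 -11.22] mean -11.47 Fn 0.53 Fz 4.79
```

Emit:
apply_moves --series '[[0,[0.0021,-0.0004,0.0006],0],[0,[0.0024,-0.0005,0.0008],0],[0,[0.0028,-0.0006,0.0009],0],[0,[0.003,-0.0006,0.0009],0],[0,[0.003,-0.0006,0.0009],0]]'

```text
time: 22.35
tool_pos: [586.2, 148.4, 3.6]
tcp_rot: [-179.7, 0.6, -11.1]
ft_force: [-14.3, 3.1, 5.6]
finger_gap: -0.1
```

```bash
python3 ff.py 3
```

```text
22.5 deck -67.38 0.45 z 3.62 Ff [-13.97 -13.71 -13.43] mean -13.71 Fn 0.13 Fz 5.94
```

```bash
python3 ff.py 12; python3 sidepic.py xx 130 170 240 240 7 1.8
```

```text
23.1 deck -67.36 0.46 z 3.61 Ff [-14.04 -13.32 -14.01 -13.43 -13.6  -12.82 -13.94 -14.02 -13.63 -12.91
 -13.94 -14.42] mean -13.67 Fn 0.47 Fz 5.71
23.15 [586.21152332 148.43049173   3.64805372] [-179.69532493    0.59343239  -11.12747409] [-13.25376951   3.16845415   5.60542118] -0.1610015935963209
```

View pics/xx.png

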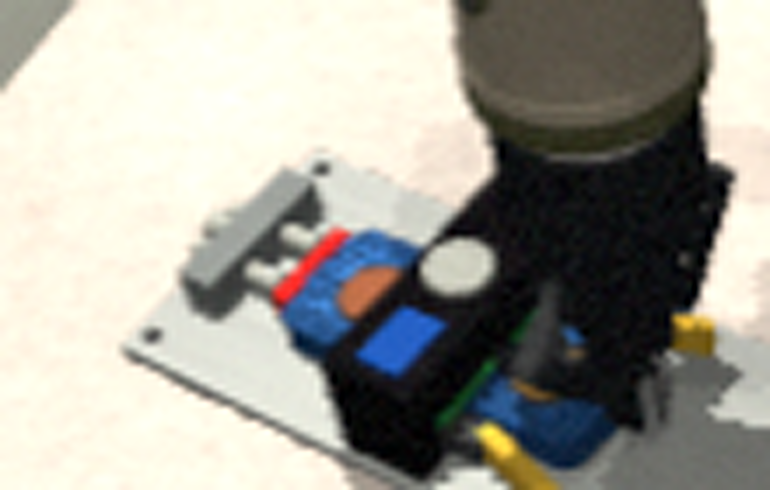

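Emit:
apply_moves --series '[[0,[0.0022,-0.0004,0.0009],0],[0,[0.0016,-0.0003,0.0008],0],[0,[0.001,-0.0002,0.0006],0],[0,[0.0004,-0.0001,0.0004],0],[0,[-0.0002,0,0.0002],0]]'

```text
time: 23.78
tool_pos: [585.5, 148.6, 3.7]
tcp_rot: [-179.7, 0.7, -11.1]
ft_force: [-5.5, 1.6, 1.3]
finger_gap: 0.0
```

Emit:
apply_moves --series '[[0,[-0.0005,0.0001,0],0],[0,[-0.001,0.0002,0],0],[0,[-0.0015,0.0003,0],0],[0,[-0.002,0.0004,0],0],[0,[-0.0025,0.0005,0],0]]'

```text
time: 24.4
tool_pos: [583.5, 148.9, 4.0]
tcp_rot: [-179.7, 0.6, -11.1]
ft_force: [0.6, -0.0, -0.0]
finger_gap: -0.1
```

Emit:
apply_moves --series '[[0,[-0.001,0.0002,0],0],[0,[-0.002,0.0004,0],0],[0,[-0.004,0.0008,0],0],[0,[-0.008,0.0016,0],0],[0,[-0.015,0.003,0],0]]'

```text
time: 25.02
tool_pos: [568.2, 152.0, 4.0]
tcp_rot: [-179.7, 0.6, -11.1]
ft_force: [-0.3, 0.2, -0.8]
finger_gap: 0.2
```

```bash
python3 ff.py 1; python3 sidepic.py yy 130 170 240 240 7 1.8
```

```text
25.075 deck -86.81 0.52 z 3.72 Ff [0.41] mean 0.41 Fn 1.03 Fz -0.05
25.125 [567.47520063 152.1540016    3.76478672] [-179.7075147     0.642232    -11.10769885] [-0.0066273  -0.64464816 -0.35772951] -0.0846285070082168
```

View pics/yy.png

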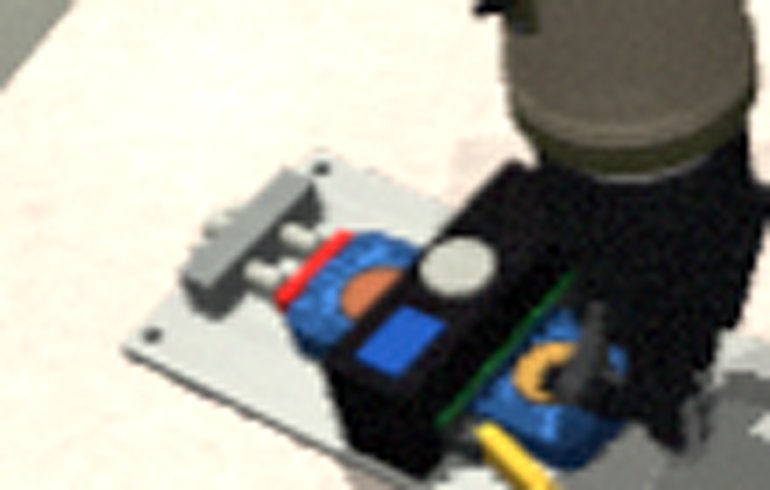

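Emit:
apply_moves --series '[[0,[-0.015,0.003,0.01],0],[0,[-0.035,0.007,0.04],0],[0,[-0.06,0.012,0.08],0],[0,[-0.1,0.02,0.11],0],[0,[-0.14,0.02,0.13],0]]'

```text
time: 25.75
tool_pos: [427.1, 172.7, 135.6]
tcp_rot: [-179.6, 0.5, -11.1]
ft_force: [0.0, 0.2, 0.3]
finger_gap: -0.1
```

Emit:
apply_moves --series '[[0,[0,-0.05,0.01],0],[0,[0,-0.1,0.02],0],[0,[0,-0.15,0.02],0],[0,[0,-0.2,0.02],0],[0,[0,-0.2,0.02],0]]'

```text
time: 26.38
tool_pos: [427.0, -30.2, 155.9]
tcp_rot: [-179.7, 0.5, -11.4]
ft_force: [0.3, 0.6, -1.2]
finger_gap: -0.0
```

```bash
python3 sidepic.py zz 130 170 240 240 7 1.8; python3 sidepic.py zt 150 100 240 220 5 1.6 top; python3 sidepic.py zf 0 0 512 384 1 1.5 top
```

```text
26.425 [427.03872166 -28.55198503 155.77180991] [-179.6306122     0.49310215  -11.29433403] [ 1.22477431  0.65274642 -0.05523931] -0.1947817047538844
26.475 [427.07151712 -27.4687388  155.70339339] [-179.60953662    0.50739348  -11.19723809] [-0.16588165  0.41083919  0.14815792] -0.2201128613941083
26.525 [427.0773854  -26.80828731 155.63215247] [-179.60857623    0.51601423  -11.10715924] [-1.09747435  1.6136528   0.40845663] -0.02867096076700303
```

View pics/zz.png

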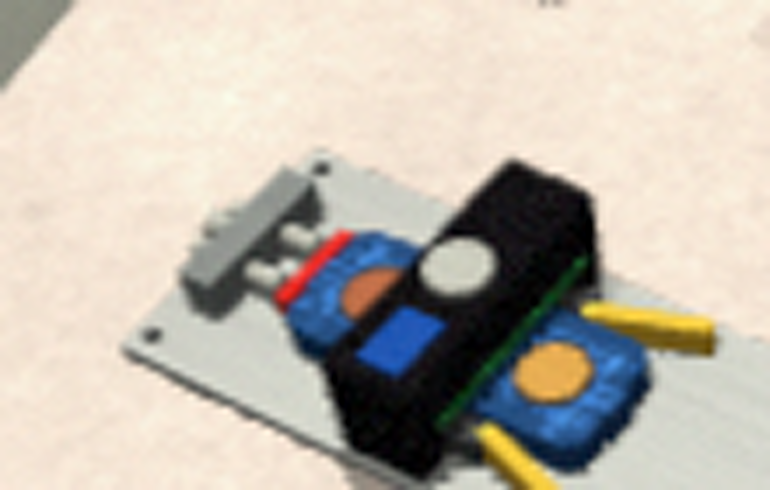

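View pics/zt.png

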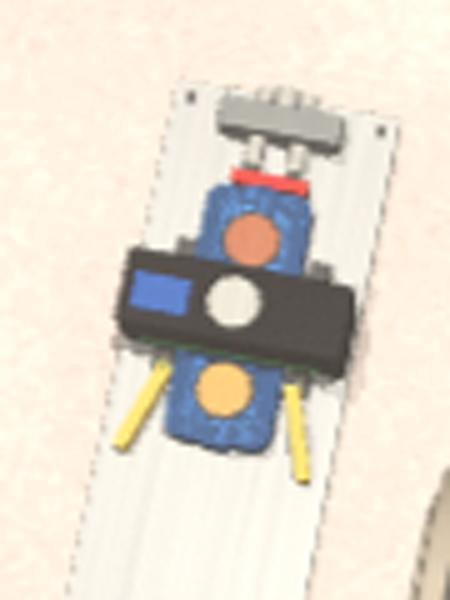

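View pics/zf.png

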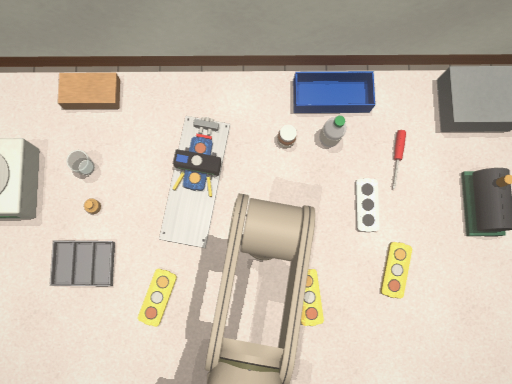

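```bash
python3 circ.py 24.5 5 150 100 250 240 224 390 top; python3 circ.py 24.5 5 150 100 250 240 224 390 top|tail -0; python3 -c "
from h import *
hand_in(); print(sense()['time'])"
```

```text
20.5 dist 86.7 centre deck 18.7 2.3 yaw rel 1.73
24.5 dist 86.4 centre deck 17.8 1.8 yaw rel 1.73
28.5 dist 86.1 centre deck 16.9 1.3 yaw rel 1.73
the job is handed in; nothing more can be done
the job is handed in; nothing more can be doneException ignored on flushing sys.stdout:
BrokenPipeError: [Errno 32] Broken pipe
```

I placed the blue carrier on the deck, pushed it through the tunnel with the closed fingers and pressed it against the pad. I then backed off slowly and handed the job in at about 27 s. No verdict is reported.

**Pressing:** the wrist felt a steady 13.7 N, never above about 14.4 N in any reading. That was held for about 0.75 s. About 1 to 3 N of it is drag, so the pad felt about 11–12 N. The drag was only estimated, and the tool was also pressing down by about 5.7 N at the time.

**Final pictures, before handing in:**
- The carrier lies in the guide under the head with its end against the pad.
- Its centre is at deck x of about +18 mm, 1.8 mm off the centre line, and within about 1.7° (0.03 rad) of straight. Both are inside the limits, and the angle is near the limit of what the image resolves.
- After release I could only see contact with the pad; I could not measure the force.
- In the last top view the jar, bottle, tray, screwdriver, weight, beaker and spare carrier look unmoved. I did not measure them.
- No reading pointed to contact between gripper and head.

**One disagreement:** the fingertips stood about 20 mm higher than the reported TCP height and `r.tip_extent` imply. I went by the pictures and the contact force for height instead.

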